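Slide the pressed mould to the opening place and wedge its upper half free

TASK

Slide the closed wooden mould along the bench stop, without lifting it off the bench, from where it waits into the empty taped place, centred between that place's two end tapes. Then take the wooden wedge, push its thin end into the slot in the middle of the mould's front edge until the front of the upper half just lifts off the base, a gap of about 3 mm, and finish there still gripping the wedge, the hand touching neither half of the mould, so that I can lift the upper half away; leave the other things on the bench where they are.

Things in the scene. Friction and masses are not known exactly. Their poses are not given: they have to be found in the camera images.
- base_centre (a point): Centre of the mould's lower half (base), 17 mm above its underside: a loose wooden block 130 mm front to back (x axis, pointing from the robot to the bench stop), 240 mm long (y, along the stop), 34 mm high, about 0.65 kg. Its flat top carries the lid and shows a 12 mm ledge along the front (-x). Too wide to grip: push it on an end face.
- lid: The mould's upper half (lid), origin on its underside, above the middle of the base: a loose wooden block 118 mm front to back, 240 mm long, 28 mm high, about 0.65 kg. Lies on the base, flush with it at the rear and ends, its front face 12 mm behind the base's, its top 62 mm above the bench. Tenons at the base's ends hold it in place with 1.5 mm of play.
- slot_mouth (a point): Middle of the slot's mouth, 4 mm above the lid's underside, at the back of a 50 mm wide notch cut 8 mm deep into the lid's front face over its full height, so 20 mm behind the base's front face. The slot in the lid's underside runs on from there: 50 mm wide (y), 50 mm deep (x), 8 mm high; the base's flat top is its floor. Anything thicker pushed in tips the lid up about its rear edge.
- lid_left (a point): Front corner of the lid's underside at its +y end, 115 mm from the middle. 34 mm above the bench while closed; its rise is the gap at that end.
- lid_right (a point): Front corner of the lid's underside at its -y end, 115 mm from the middle. 34 mm above the bench while closed; its rise is the gap at that end.
- place_centre (a point): Middle, at bench height, of the empty taped place: the mould's middle belongs above it. x points squarely at the bench stop, y along the stop. Two end tapes, inner edges 260 mm apart along y, a front tape and a short centre tick before it. The mould waits in a similar place without tick, 290 to 340 mm to the one or the other side (y).
- stop: The bench stop, a fixed wooden batten behind both places, 22 mm wide, 25 mm high, 660 mm long along y. The origin lies on the bench midway along it, in line with the middles of both places, 69 mm before the batten's front face: about 4 mm are free behind a mould that sits in the middle of its place.
- wedge_heel (a point): Middle of the wedge's heel, 9 mm above its underside. Wooden wedge, 110 mm long (x), 30 mm wide (y), 45 g, loose, flat on the bench: a heel 46 mm long, 18 mm high at the -x end, then 64 mm of taper, its upper face sloping evenly from 18 mm to the 2.5 mm thick tip at +x, 87 mm ahead of this point. A plain block of the same wood, 75 x 50 x 18 mm, lies near by.
- wedge_tip (a point): Middle of the wedge's thin edge, on its underside, at the +x end.

How it is judged:
By the outcome, as a careful person would: the job done as asked, in the order asked, and still so for the second after the job is handed in, while the arm keeps its last pose, push and grip.
It also fails if it takes over 67 s, if anything falls off the work surface, if the arm or the gripper's body presses on something with over 40 N, if the wrist force passes 120 N, or if a joint passes its speed limit or range.

ROBOT

A 6-joint arm with a two-finger parallel gripper is mounted at the origin on the work surface. World frame = base frame: x ahead of the robot, y to its left, z up, the work surface at z = 0. Lengths are in mm, angles in degrees, forces in N, time in s.
With the tool pointing down it reaches from about 250 to 775 mm from the base axis. Payload 8.9 kg.
Tool frame: the origin (TCP) lies on the centre line of the jaws, within the pads' length; the fingertips stand r.tcp_to_tips ahead of it and the grasp point (between the pads) lies 8 mm behind it (r.tcp_to_tips is the distance from the TCP to the fingertips, in mm); z points along the fingers, y is the line along which they close (so a half turn about z gives the same grasp; the last joint's range is limited). The gripper opens to 85 mm and grips with 20 to 120 N. Pads are 22 mm wide; open, the fingers measure 114 mm over their backs; the gripper's body (76 mm by 85 mm) begins 54 mm behind the grasp point. The pads swing forward as they close: fully open they stand 13 mm farther back than shut.
Start: joints at [59.399, 16.656, -8.789, 64.555, 0, 82.019], TCP at [201.921, 484.615, 242.305] pointing down, gripper open.
Joint ranges: [-144.48, 144.48], [-52.06, 99.96], [-74.48, 78.29], [-112.23, 115.85], [-86.99, 84.42], [-180, 180]. Speed limits (degrees/s): [127.2, 127.2, 159.86, 180, 180, 180].

INTERFACE

Orientations are given as a 3x3 rotation matrix whose columns are the frame's x, y, z axes.
In Python, from plant import r, get_image, get_calibration, sign_off, models gives the robot as it stands.
- The arm moves only by the tool drive_tool, never from a script. Its argument "commands" is a list of rows, each a list of 3 entries, a list of its own where there are three numbers: the turn, a rotation vector about the tool's x, y, z in degrees, then the shift along the tool's x, y, z in cm, then the finger opening in cm, from 0 to 8.54. A call has 1 to 20 rows; each row shifts and turns the commanded pose from where the row before left it, along the tool's axes as they then stand; what a row does not reach is not made up. A row lasts 1/8 s, in which the tool goes at most 62.5 mm and 10.7 degrees, less where a joint would pass 70% of its speed; a pose out of reach is approached as far as the arm can. A call is refused whole if a number of a shift passes 6.25 or a number of a turn 10.7, either way. A call with a gripper value outside its range is refused whole. The fingers move at their own pace and stop on an object; "grip_force" is the grip in N (left out, the last holds). Time passes only in rows, so rows that do not move let the fingers close. It gives the time, the measured TCP pose, the force, the opening and the grip force at its end, in the units of the state.
- r.read_state(): the state, without advancing time (a new reading comes with each control period).
- get_image(name): name is "scene" or "top" or "wrist"; returns the picture (400x640x3 uint8, red, green, blue); there is no depth.
- get_calibration(name): a dict with "fx", "fy", "cx", "cy" (pixels), "T" (4x4, takes a point from camera to world coordinates). Camera axes: x right, y down, z forward; pixel columns grow to the right and rows downward; lengths in mm; the calibration is good to about 2 mm. A picture is of the moment at which its call begins: read the wrist's pose just before it. get_calibration takes no time and is no camera call; for the wrist camera it gives the pose at the moment of the call.
- sign_off(): hands the job in; it is judged then, once.
Trained networks look in the newest picture that a camera, given by its name, has taken for a name from the list of things; names that differ only in an ending like _2 or _b are one class to them, and where a whole thing is asked for, a point or a joint stands for the part that bears it (a point fixed in the world has none). Each returns a list of dicts, best first, with "confidence" (0 to 1); they miss things now and then, are a little off and sometimes report something else, mostly with a low value. They report only what shows in the picture. A call takes as long as a camera call.
- models.look_for(camera, target): "rect" ([left, top, right, bottom] in pixels, round what is visible of it).
- models.pinpoint(camera, target): "position" ([column, row] in pixels: a listed point, or the origin of a listed thing).
The state is a dict: "clock": time; "qpos": joint angles; "qvel": joint speeds; "effort": joint torques, N m; "eef_pos": TCP position; "tool_rot": TCP orientation; "wrist_force": force on the tool from outside, world axes, zero at the start; "moment": the same for the moment, N m; "width": finger opening in mm; "grip_force": force on a finger pad.
Only numpy, scipy, OpenCV 4.12 (cv2) and the standard library are available. Lean on these libraries where they do the work, as an engineer would, in place of code of your own. Each camera call takes 0.05 s, during which the arm holds its last target. There are 200 camera calls.

## Working session

There is one attempt and no reset: what is moved stays moved. The work goes in short steps, Python scripts to look and compute and a tool call to move; the robot and the scene stay as the last step left them, time stands still between calls to the robot, and variables do not carry over. Pictures are saved under pics/ and viewed, at most 10 in all, crops included, and the job is handed in when it is done.

Besides the shell and the picture viewer there is one more tool, called after ">>>" in YAML: its name, and indented under it one key for each argument. drive_tool: Moves the arm, as the interface text tells. Its arguments: {"type":"object","properties":{"commands":{"type":"array","items":{"type":"array"}},"grip_force":{"type":"number"}},"required":["commands"]}

```bash
mkdir -p pics; cat > h.py <<'E'
import numpy as np, cv2
from plant import r,get_image,get_calibration,sign_off,models
def w(cam,uv,z):
    c=get_calibration(cam);T=np.array(c["T"])
    d=T[:3,:3]@np.array([(uv[0]-c["cx"])/c["fx"],(uv[1]-c["cy"])/c["fy"],1]);o=T[:3,3]
    return np.round(o+d*(z-o[2])/d[2],1)
def save(cam,n):
    im=get_image(cam);cv2.imwrite(f"pics/{n}.png",im[:,:,::-1]);return im
Z=dict(base_centre=17,lid=34,slot_mouth=38,lid_left=34,lid_right=34,place_centre=0,stop=0,wedge_heel=9,wedge_tip=0)
def pp(cam,names=Z,z={}):
    for n in names:
        for d in models.pinpoint(cam,n)[:2]:
            print(cam,n,np.round(d["position"],1),round(d["confidence"],2),w(cam,d["position"],z.get(n,Z[n])))
E
python3 - <<'E'
from h import *
a=save("scene","s0");b=save("top","t0")
pp("top");pp("scene")
s=r.read_state();print(s["clock"],r.tcp_to_tips,s["eef_pos"],s["tool_rot"],s["width"])
for c in("top","scene","wrist"):print(c,np.round(get_calibration(c)["T"],2).tolist())
E
```

```text
top base_centre [398.4 168. ] 0.24 [ 596.4 -170.5   17. ]
top lid [397.4 167. ] 0.96 [ 596.  -165.7   34. ]
top slot_mouth [395.6 189.6] 0.6 [ 546.1 -160.1   38. ]
top lid_left [342.1 189.6] 0.62 [547.9 -44.8  34. ]
top lid_right [450.4 194.5] 0.79 [ 534.6 -278.9   34. ]
top place_centre [418.3 246.3] 0.68 [ 423.4 -212.9    0. ]
top wedge_heel [420.6 250.5] 0.78 [ 414.2 -216.     9. ]
top wedge_tip [414.3 214.7] 0.94 [ 493.6 -205.9    0. ]
scene base_centre [256.4 211.5] 0.29 [ 533.3 -173.6   17. ]
scene lid [253.3 226.3] 0.83 [ 595.  -168.3   34. ]
scene slot_mouth [256.2 209.8] 0.84 [ 550.1 -168.6   38. ]
scene lid_left [310.6 211.3] 0.86 [550.8 -53.1  34. ]
scene lid_right [205.5 207. ] 0.82 [ 536.8 -281.4   34. ]
scene wedge_heel [246.1 177. ] 0.6 [ 401.8 -220.1    9. ]
scene wedge_tip [243.5 206.1] 0.88 [ 497.4 -211.1    0. ]
1.0 11.0 [201.91320413 484.64215202 242.31524235] [[-9.23089955e-01  3.84584105e-01  2.86995799e-05]
 [ 3.84584106e-01  9.23089954e-01  4.69938702e-05]
 [-8.41919837e-06  5.44169718e-05 -9.99999998e-01]] 85.79112899480111
top [[-0.01, -1.0, 0.08, 431.41], [-1.0, 0.01, 0.01, -7.23], [-0.01, -0.08, -1.0, 1087.68], [0.0, 0.0, 0.0, 1.0]]
scene [[-0.02, 0.66, -0.75, 1149.62], [1.0, -0.0, -0.03, 0.47], [-0.02, -0.75, -0.66, 603.44], [0.0, 0.0, 0.0, 1.0]]
wrist [[0.38, 0.89, 0.26, 137.66], [0.92, -0.37, -0.11, 511.34], [0.0, 0.28, -0.96, 373.35], [0.0, 0.0, 0.0, 1.0]]
```

View pics/t0.png

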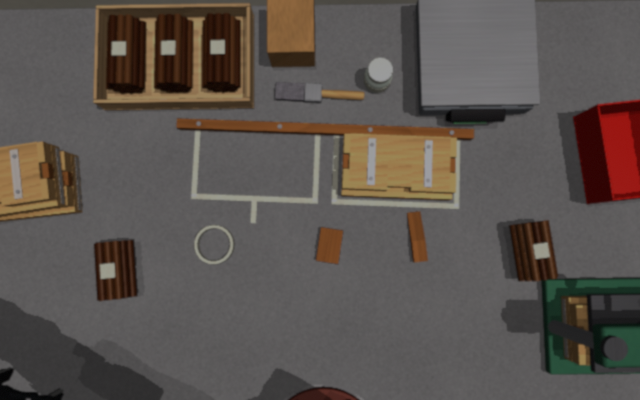

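View pics/s0.png

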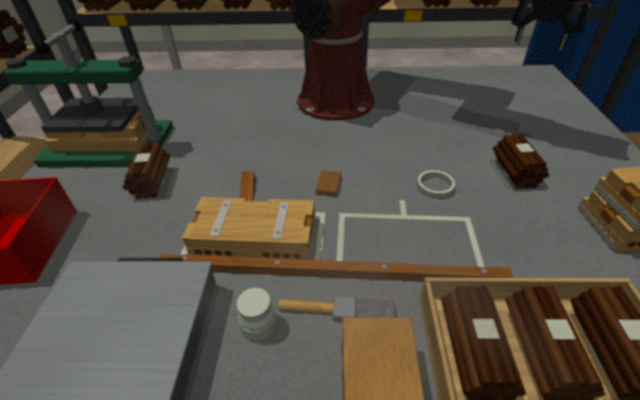

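The top view shows the mould waiting at columns 341–457, rows 133–200. The empty place with its tick is at columns 197–318, tick at (253, 210). The wedge is at (417, 237) and the plain block at (329, 245). Pinpoint's place_centre landed on the wedge, so I'll measure the tapes and stop myself.

```bash
python3 - <<'E'
from h import *
im=cv2.imread("pics/t0.png").astype(float)
g=im.min(2); 
def edges(line,lo,hi):  # sub-pixel 50% crossings of a bright stripe
    p=line[lo:hi];b=np.median(p);k=p.argmax();h=(b+p[k])/2
    l=k
    while p[l-1]>h:l-=1
    rr=k
    while p[rr+1]>h:rr+=1
    return lo+l-1+(h-p[l-1])/(p[l]-p[l-1]), lo+rr+(p[rr]-h)/(p[rr]-p[rr+1])
for row in (145,160,175,190):
    L=edges(g[row],183,212);R=edges(g[row],305,330)
    print("endtapes",row,np.round(L+R,1),w("top",(L[1]+.0,row),0),w("top",(R[0],row),0))
for c in (210,230,275,300):
    e=edges(g[:,c],188,212);print("front",c,np.round(e,1),w("top",(c,e[0]),0))
for c in (215,):
    pass
for row in (207,212,217):
    e=edges(g[row],243,264);print("tick",w("top",((e[0]+e[1])/2,row),0))
# stop, by red-ish colour
d=im[:,:,2]-im[:,:,0]
for c in range(190,340,30):
    col=d[110:145,c];k=np.where(col>0.5*col.max())[0];print("stop",c,110+k[0],110+k[-1],w("top",(c,110+k[-1]+.5),25))
# wedge, block
for n,(x0,x1,y0,y1) in dict(wedge=(400,435,205,270),block=(310,348,220,270)).items():
    m=(d[y0:y1,x0:x1]>25).astype(np.uint8);c=max(cv2.findContours(m,0,1)[0],key=cv2.contourArea)+[x0,y0]
    q=cv2.boxPoints(cv2.minAreaRect(c));print(n,np.round(q,1).tolist(),[w("top",x,12).tolist() for x in q])
cr=cv2.resize(im[110:280,180:480].astype(np.uint8),None,fx=2.65,fy=2.65,interpolation=cv2.INTER_CUBIC);cv2.imwrite("pics/t0c.png",np.clip(cr*1.4,0,255))
E
```

```text
endtapes 145 [193.7 199.3 314.1 319.4] [656.8 275.6   0. ] [653.6  15.8   0. ]
endtapes 160 [192.8 198.2 313.6 318.8] [622.5 277.7   0. ] [619.4  17.2   0. ]
endtapes 175 [191.8 197.3 312.8 318.5] [588.4 279.5   0. ] [585.4  19.3   0. ]
endtapes 190 [190.9 196.4 312.3 317.8] [554.4 281.2   0. ] [551.5  20.8   0. ]
front 210 [193.6 199.2] [545.8 250.4   0. ]
front 230 [194.5 200. ] [543.5 205.5   0. ]
front 275 [196.1 201.4] [538.7 104.5   0. ]
front 300 [197.1 202.6] [535.8  48.5   0. ]
tick [514.7 152.6   0. ]
tick [503.5 153.2   0. ]
tick [492.3 153.9   0. ]
stop 190 119 128 [689.  290.3  25. ]
stop 220 120 129 [685.9 223.6  25. ]
stop 250 121 130 [682.8 157.   25. ]
stop 280 122 131 [679.7  90.5  25. ]
stop 310 123 132 [676.7  24.1  25. ]
wedge [[406.29998779296875, 212.1999969482422], [421.3999938964844, 210.1999969482422], [428.1000061035156, 260.70001220703125], [413.0, 262.70001220703125]] [[498.5, -186.3, 12.0], [502.6, -219.5, 12.0], [392.0, -231.1, 12.0], [388.0, -198.2, 12.0]]
block [[315.0, 260.5], [320.1000061035156, 226.3000030517578], [343.1000061035156, 229.6999969482422], [338.0, 263.8999938964844]] [[394.9, 16.0, 12.0], [469.6, 4.0, 12.0], [461.5, -46.5, 12.0], [386.9, -34.2, 12.0]][ WARN:0@0.457] global loadsave.cpp:1063 imwrite_ Unsupported depth image for selected encoder is fallbacked to CV_8U.
```

View pics/t0c.png

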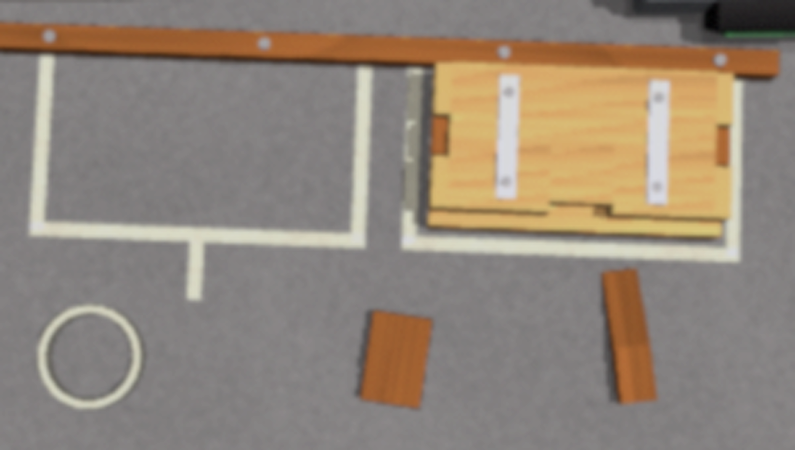

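The crop confirms it: stop, tapes and mould are all yawed about -2.7°. The end tapes are 260 mm apart, as they should be. The place centre is at about (613, 148) and the mould at about (597, -166), 314 mm away. Turning the hand so the open fingers straddle the mould's -y end face.

>>> drive_tool:
  commands:
    - [[0,0,10],[0,0,0],8.5]
    - [[0,0,10],[0,0,0],8.5]
    - [[0,0,10],[0,0,0],8.5]
    - [[0,0,10],[0,0,0],8.5]
    - [[0,0,10],[0,0,0],8.5]
    - [[0,0,10],[0,0,0],8.5]
    - [[0,0,10],[0,0,0],8.5]
    - [[0,0,0],[0,0,0],8.5]

```text
clock: 2.0
eef_pos: [201.9, 484.6, 242.3]
tool_rot: [[0.045, 0.999, 0.0], [0.999, -0.045, -0.0], [-0.0, 0.0, -1.0]]
wrist_force: [-0.0, -0.0, -0.2]
width: 85.0
grip_force: 0.0
```

>>> drive_tool:
  commands:
    - [[0,0,0],[-3.935,2.12,0],8.5]
    - [[0,0,0],[-3.935,2.12,0],8.5]
    - [[0,0,0],[-3.935,2.12,0],8.5]
    - [[0,0,0],[-3.935,2.12,0],8.5]
    - [[0,0,0],[-3.935,2.12,0],8.5]
    - [[0,0,0],[-3.935,2.12,0],8.5]
    - [[0,0,0],[-3.935,2.12,0],8.5]
    - [[0,0,0],[-3.935,2.12,0],8.5]
    - [[0,0,0],[-3.935,2.12,0],8.5]
    - [[0,0,0],[-3.935,2.12,0],8.5]
    - [[0,0,0],[-3.935,2.12,0],8.5]
    - [[0,0,0],[-3.935,2.12,0],8.5]
    - [[0,0,0],[-3.935,2.12,0],8.5]
    - [[0,0,0],[-3.935,2.12,0],8.5]
    - [[0,0,0],[-3.935,2.12,0],8.5]
    - [[0,0,0],[-3.935,2.12,0],8.5]
    - [[0,0,0],[-3.935,2.12,0],8.5]
    - [[0,0,0],[-3.935,2.12,0],8.5]
    - [[0,0,0],[-3.935,2.12,0],8.5]
    - [[0,0,0],[-3.935,2.12,0],8.5]

```text
clock: 4.5
eef_pos: [590.0, -322.3, 242.2]
tool_rot: [[0.041, 0.999, 0.0], [0.999, -0.041, -0.0], [-0.0, 0.0, -1.0]]
wrist_force: [0.5, -0.3, -0.0]
width: 85.1
grip_force: 0.0
```

```bash
python3 - <<'E'
from h import *
s=r.read_state();print(s["clock"],s["eef_pos"],np.round(s["tool_rot"],4).tolist(),s["wrist_force"])
save("wrist","w1");pp("wrist",["lid","slot_mouth","lid_left","lid_right"])
E
```

```text
4.5 [ 589.99062238 -322.32283177  242.23517384] [[0.0409, 0.9992, 0.0001], [0.9992, -0.0409, -0.0], [-0.0, 0.0001, -1.0]] [ 0.49716865 -0.31760019 -0.03800416]
wrist lid [316.   19.9] 0.77 [ 594.6 -172.1   34. ]
wrist slot_mouth [267.4  18.7] 0.94 [ 549.  -167.8   38. ]
wrist lid_left [266.7 142.2] 0.4 [ 537.3 -279.    34. ]
wrist lid_right [267.3 143.3] 0.59 [ 537.7 -279.4   34. ]
```

View pics/w1.png

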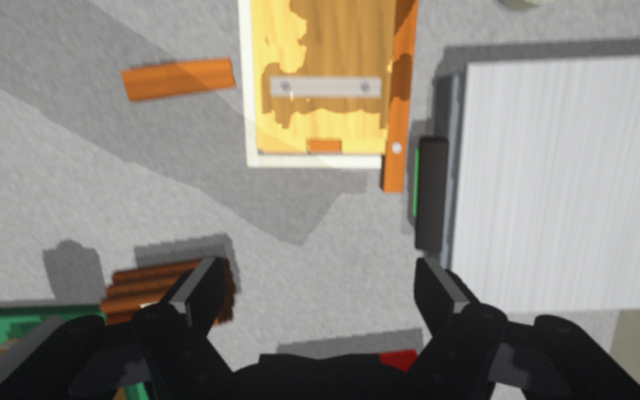

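The wrist view shows the mould's near end at row ~155, between columns 247 and 385, and the wedge at (180, 78). The descent area is free, and the stop ends at (393, 190).

>>> drive_tool:
  commands:
    - [[0,0,0],[0,0,4],8.5]
    - [[0,0,0],[0,0,4],8.5]
    - [[0,0,0],[0,0,4],8.5]
    - [[0,0,0],[0,0,4],8.5]
    - [[0,0,0],[0,0,4],8.5]
    - [[0,0,0],[0,0,2.6],8.5]
    - [[0,0,0],[0,0,0],8.5]
    - [[0,0,0],[1,0,0],8.5]
    - [[0,0,0],[0.5,0,0],8.5]
    - [[0,0,0],[0,0,0],8.5]
    - [[0,0,0],[0,0,0],8.5]

```text
clock: 6.12
eef_pos: [590.5, -306.1, 16.9]
tool_rot: [[0.045, 0.999, 0.001], [0.999, -0.045, -0.001], [-0.001, 0.001, -1.0]]
wrist_force: [0.5, 1.0, 0.1]
width: 85.2
grip_force: 0.0
```

>>> drive_tool:
  commands:
    - [[0,0,0],[0.4,0,0],8.5]
    - [[0,0,0],[0.4,0,0],8.5]
    - [[0,0,0],[0.4,0,0],8.5]
    - [[0,0,0],[0.4,0,0],8.5]
    - [[0,0,0],[0.4,0,0],8.5]
    - [[0,0,0],[0,0,0],8.5]

```text
clock: 6.88
eef_pos: [591.3, -287.2, 16.5]
tool_rot: [[0.046, 0.999, 0.0], [0.999, -0.046, -0.002], [-0.002, 0.0, -1.0]]
wrist_force: [0.2, -5.8, -2.0]
width: 84.9
grip_force: 0.0
```

>>> drive_tool:
  commands:
    - [[0,0,0],[0.5,0,0],8.5]
    - [[0,0,0],[0.7,0,0],8.5]
    - [[0,0,0],[0.7,0,0],8.5]
    - [[0,0,0],[0.7,0,0],8.5]
    - [[0,0,0],[0.7,0,0],8.5]
    - [[0,0,0],[0.7,0,0],8.5]
    - [[0,0,0],[0.7,0,0],8.5]
    - [[0,0,0],[0.7,0,0],8.5]
    - [[0,0,0],[0.7,0,0],8.5]
    - [[0,0,0],[0.7,0,0],8.5]
    - [[0,0,0],[0.7,0,0],8.5]
    - [[0,0,0],[0.7,0,0],8.5]
    - [[0,0,0],[0.7,0,0],8.5]
    - [[0,0,0],[0.7,0,0],8.5]
    - [[0,0,0],[0.7,0,0],8.5]
    - [[0,0,0],[0.7,0,0],8.5]
    - [[0,0,0],[0.7,0,0],8.5]
    - [[0,0,0],[0.7,0,0],8.5]
    - [[0,0,0],[0.5,0,0],8.5]
    - [[0,0,0],[0.4,0,0],8.5]

```text
clock: 9.38
eef_pos: [597.3, -154.7, 16.5]
tool_rot: [[0.047, 0.999, 0.0], [0.999, -0.047, -0.003], [-0.003, 0.0, -1.0]]
wrist_force: [-0.2, -10.0, -1.1]
width: 85.3
grip_force: 0.0
```

```bash
python3 - <<'E'
from h import *
s=r.read_state();print(s["clock"],s["eef_pos"],s["wrist_force"])
save("top","t2");save("scene","s2")
pp("top",["lid","slot_mouth","lid_left","lid_right"]);pp("scene",["lid","slot_mouth","lid_left","lid_right"])
E
```

```text
9.375 [ 597.3350123  -154.73210726   16.45298683] [ -0.236406   -10.03708721  -1.07050045]
top lid [330.5 165.4] 0.7 [601.2 -20.2  34. ]
top slot_mouth [329. 185.] 0.57 [557.8 -16.4  38. ]
top lid_left [276.9 186.9] 0.69 [555.4  96.8  34. ]
scene lid [326.8 229.1] 0.74 [602.9 -18.   34. ]
scene slot_mouth [324.3 210.5] 0.66 [552.6 -24.   38. ]
scene lid_left [380.7 211.6] 0.97 [552.   94.8  34. ]
scene lid_right [273.5 210.3] 0.79 [ 547.5 -132.5   34. ]
```

View pics/s2.png

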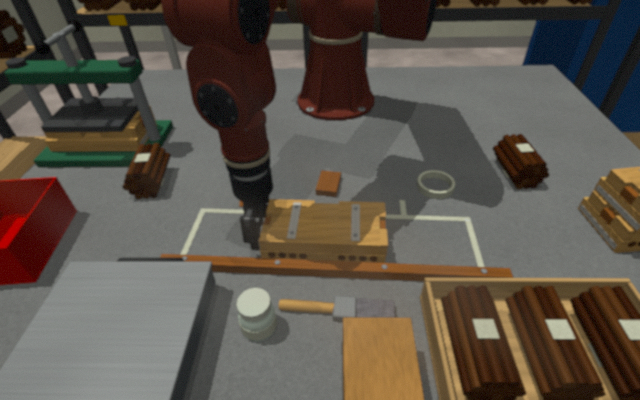

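The mould is against the stop, unrotated, moving with the fingers. It is now at y ≈ -19. Pushing on to about 15 mm short of the goal.

>>> drive_tool:
  commands:
    - [[0,0,0],[0.6,0,0],8.5]
    - [[0,0,0],[0.8,0,0],8.5]
    - [[0,0,0],[0.8,0,0],8.5]
    - [[0,0,0],[0.8,0,0],8.5]
    - [[0,0,0],[0.8,0,0],8.5]
    - [[0,0,0],[0.8,0,0],8.5]
    - [[0,0,0],[0.8,0,0],8.5]
    - [[0,0,0],[0.8,0,0],8.5]
    - [[0,0,0],[0.8,0,0],8.5]
    - [[0,0,0],[0.8,0,0],8.5]
    - [[0,0,0],[0.8,0,0],8.5]
    - [[0,0,0],[0.8,0,0],8.5]
    - [[0,0,0],[0.8,0,0],8.5]
    - [[0,0,0],[0.8,0,0],8.5]
    - [[0,0,0],[0.8,0,0],8.5]
    - [[0,0,0],[0.8,0,0],8.5]
    - [[0,0,0],[0.8,0,0],8.5]
    - [[0,0,0],[0.8,0,0],8.5]
    - [[0,0,0],[0.6,0,0],8.5]
    - [[0,0,0],[0,0,0],8.5]

```text
clock: 12.38
eef_pos: [604.0, -6.1, 16.4]
tool_rot: [[0.046, 0.999, 0.0], [0.999, -0.046, -0.002], [-0.002, 0.0, -1.0]]
wrist_force: [-0.8, -5.9, 0.4]
width: 85.0
grip_force: 0.0
```

```bash
cat >> h.py <<'E'
ex=np.array([.9989,-.0468]);ey=np.array([.0468,.9989]);P=np.array([613.3,148.0])
def loc(p): d=np.array(p[:2])-P;return np.round([d@ex,d@ey],1)
def mould(n):
    # gaps at bench between base ends and tapes along rows, and lid top edges, from the top view
    im=save("top",n).astype(float);hsv=cv2.cvtColor(im.astype(np.uint8),cv2.COLOR_RGB2HSV)
    m=((hsv[:,:,1]>75)&(hsv[:,:,0]>10)&(hsv[:,:,0]<26)&(hsv[:,:,2]>110)).astype(np.uint8)
    m[:132]=0;m[212:]=0;m[:,:185]=0;m[:,480:]=0
    m=cv2.morphologyEx(m,cv2.MORPH_CLOSE,np.ones((9,9)))
    c=max(cv2.findContours(m,0,1)[0],key=cv2.contourArea)
    q=cv2.boxPoints(cv2.minAreaRect(c));print("box px",np.round(q,1).tolist(),"loc z62",[loc(w("top",x,62)).tolist() for x in q])
    for row in (150,165,180):
        k=np.where(m[row])[0];print(row,k[0],k[-1],loc(w("top",(k[0]-.5,row),62)),loc(w("top",(k[-1]+.5,row),62)))
E
python3 - <<'E'
from h import *
s=r.read_state();print(s["clock"],s["eef_pos"],loc(s["eef_pos"]),s["wrist_force"])
mould("t3")
for c in("top","scene"):
  for n in["lid","slot_mouth","lid_left","lid_right"]:
    for d in models.pinpoint(c,n)[:1]:print(c,n,round(d["confidence"],2),loc(w(c,d["position"],Z[n])))
E
```

```text
12.375 [603.97581491  -6.14299856  16.37014338] [  -2.1 -154.4] [-0.78214491 -5.90945271  0.36411921]
box px [[203.0, 132.0], [273.0, 132.0], [273.0, 191.0], [203.0, 191.0]] loc z62 [[53.8, 106.5], [59.0, -43.2], [-67.7, -48.9], [-72.9, 99.3]]
150 206 266 [15.1 99. ] [ 19.6 -31.1]
165 204 258 [-17.4 101.4] [-13.3 -15.6]
180 203 252 [-49.5 101.7] [-45.7  -4.3]
top lid 0.77 [ -7.3 -16.5]
top lid_left 0.9 [-59.5 102.3]
scene lid 0.74 [  -2.6 -166.3]
scene slot_mouth 0.66 [ -52.6 -174.7]
scene lid_left 0.97 [-58.7 -56. ]
scene lid_right 0.79 [ -52.6 -283.3]
```

View pics/t3.png

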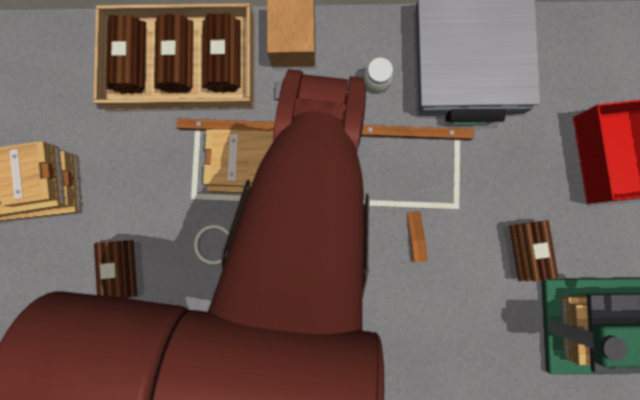

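The far end of the lid is at column ~203, local y ≈ 102, so about 17 mm remain. Moving 15 mm, then backing off for a clear look.

>>> drive_tool:
  commands:
    - [[0,0,0],[0.5,0,0],8.5]
    - [[0,0,0],[0.5,0,0],8.5]
    - [[0,0,0],[0.5,0,0],8.5]
    - [[0,0,0],[0,0,0],8.5]
    - [[0,0,0],[0,0,0],8.5]

```text
clock: 13.45
eef_pos: [604.7, 8.5, 16.4]
tool_rot: [[0.047, 0.999, 0.0], [0.999, -0.047, -0.002], [-0.002, 0.0, -1.0]]
wrist_force: [0.7, -7.2, 0.1]
width: 84.9
grip_force: 0.0
```

>>> drive_tool:
  commands:
    - [[0,0,0],[-1,0,0],8.5]
    - [[0,0,0],[-3,0,0],8.5]
    - [[0,0,0],[-3,0,-5],8.5]
    - [[0,0,0],[-3,0,-5],8.5]
    - [[0,0,0],[-4,-3,-4],8.5]
    - [[0,0,0],[-4,-4,0],8.5]
    - [[0,0,0],[-4,-4,0],8.5]
    - [[0,0,0],[0,-4,0],8.5]
    - [[0,0,0],[0,0,0],8.5]

```text
clock: 14.58
eef_pos: [442.8, -202.2, 155.3]
tool_rot: [[0.048, 0.999, -0.001], [0.999, -0.048, 0.001], [0.001, -0.001, -1.0]]
wrist_force: [1.1, 0.1, -0.0]
width: 85.0
grip_force: 0.0
```

```bash
python3 - <<'E'
from h import *
s=r.read_state();print(s["clock"],s["eef_pos"],loc(s["eef_pos"]),s["wrist_force"])
mould("t4");save("scene","s4")
for c in("top","scene"):
  for n in["lid","slot_mouth","lid_left","lid_right"]:
    for d in models.pinpoint(c,n)[:1]:print(c,n,round(d["confidence"],2),loc(w(c,d["position"],Z[n])))
im=cv2.imread("pics/t4.png")[115:215,180:340]
cv2.imwrite("pics/t4c.png",cv2.resize(im,None,fx=5,fy=5,interpolation=cv2.INTER_CUBIC))
E
```

```text
14.575 [ 442.82036631 -202.19225     155.33067276] [-153.9 -357.8] [ 1.09123907  0.13102569 -0.00774712]
box px [[196.0, 132.0], [473.0, 132.0], [473.0, 194.0], [196.0, 194.0]] loc z62 [[53.3, 121.5], [73.6, -469.1], [-59.1, -470.4], [-79.8, 113.8]]
150 199 311 [ 14.6 113.9] [  23.  -126.9]
165 198 311 [-17.8 114.2] [  -9.3 -128.2]
180 196 310 [-50.  116.6] [ -41.4 -127.3]
top lid 0.66 [-5.1 -3.9]
top slot_mouth 0.76 [-48.8  -2.9]
top lid_left 0.93 [-61.4 119.1]
top lid_right 0.75 [ -55.7 -115. ]
scene lid 0.72 [-16.5  -6.2]
scene slot_mouth 0.64 [-58.   -6.3]
scene lid_left 0.6 [-53.1 104.7]
scene lid_right 0.94 [ -47.2 -131.7]
```

View pics/t4c.png

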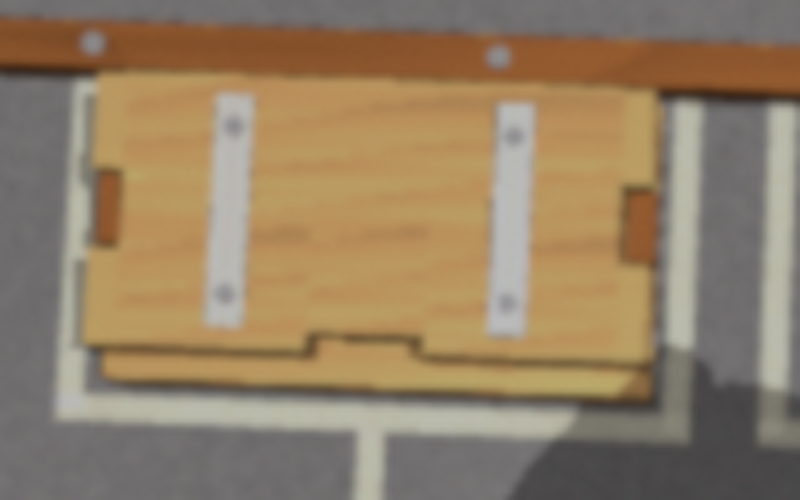

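The crop shows the lid's sides at columns ~90 and ~656 and the notch at 365. Corrected for the lid's height, the middle sits about 6 mm short of the tick line at column 370. All measures agree on -6 mm, so I'll push it 6 mm further.

>>> drive_tool:
  commands:
    - [[0,0,0],[0,4,0],8.5]
    - [[0,0,0],[4,4,0],8.5]
    - [[0,0,0],[4,4,0],8.5]
    - [[0,0,0],[4,3,4],8.5]
    - [[0,0,0],[3,0,5],8.5]
    - [[0,0,0],[3,0,5],8.5]
    - [[0,0,0],[2,0,0],8.5]
    - [[0,0,0],[0.5,0,0],8.5]
    - [[0,0,0],[0,0,0],8.5]

```text
clock: 16.2
eef_pos: [605.9, -5.9, 18.7]
tool_rot: [[0.046, 0.999, 0.004], [0.999, -0.046, -0.001], [-0.001, 0.004, -1.0]]
wrist_force: [0.5, 0.9, -0.5]
width: 84.9
grip_force: 0.0
```

```bash
python3 - <<'E'
from h import *
s=r.read_state();print(s["clock"],s["eef_pos"],loc(s["eef_pos"]),s["wrist_force"])
E
```

```text
16.2 [605.85455182  -5.89683889  18.72146659] [  -0.2 -154.1] [ 0.54943864  0.89278198 -0.51820164]
```

>>> drive_tool:
  commands:
    - [[0,0,0],[0.5,0,0],8.5]
    - [[0,0,0],[0.5,0,0],8.5]
    - [[0,0,0],[0.4,0,0],8.5]
    - [[0,0,0],[0.4,0,0],8.5]
    - [[0,0,0],[0.25,0,0],8.5]
    - [[0,0,0],[0,0,0],8.5]
    - [[0,0,0],[0,0,0],8.5]

```text
clock: 17.08
eef_pos: [605.2, 13.3, 16.6]
tool_rot: [[0.047, 0.999, 0.0], [0.999, -0.047, -0.003], [-0.003, 0.001, -1.0]]
wrist_force: [-1.0, -9.5, 2.2]
width: 84.9
grip_force: 0.0
```

```bash
python3 - <<'E'
from h import *
s=r.read_state();print(s["clock"],s["eef_pos"],loc(s["eef_pos"]),s["wrist_force"])
E
```

```text
17.075 [605.18571039  13.32829779  16.60988204] [  -1.8 -134.9] [-1.04905322 -9.53287391  2.21698221]
```

>>> drive_tool:
  commands:
    - [[0,0,0],[0.15,0,0],8.5]
    - [[0,0,0],[0,0,0],8.5]
    - [[0,0,0],[-1,0,0],8.5]
    - [[0,0,0],[-3,0,0],8.5]
    - [[0,0,0],[-3,0,-5],8.5]
    - [[0,0,0],[-3,0,-5],8.5]
    - [[0,0,0],[-3.5,-4,-3],8.5]
    - [[0,0,0],[-3.5,-4,0],8.5]
    - [[0,0,0],[-3.5,-4,0],8.5]
    - [[0,0,0],[-3.26,-4,0],8.5]
    - [[0,0,0],[0,-2.43,0],8.5]

```text
clock: 18.45
eef_pos: [408.2, -213.8, 146.4]
tool_rot: [[0.048, 0.999, 0.0], [0.999, -0.048, -0.0], [-0.0, 0.0, -1.0]]
wrist_force: [-0.6, 0.3, -0.2]
width: 84.9
grip_force: 0.0
```

>>> drive_tool:
  commands:
    - [[0,0,-9.9],[0,0,0],6]
    - [[0,0,-9.9],[0,0,0],6]
    - [[0,0,-9.9],[0,0,0],6]
    - [[0,0,-9.9],[0,0,0],6]
    - [[0,0,-9.9],[0,0,0],6]
    - [[0,0,-9.9],[0,0,0],6]
    - [[0,0,-9.9],[0,0,0],6]
    - [[0,0,-9.9],[0,0,0],6]
    - [[0,0,-9.9],[0,0,0],6]
    - [[0,0,-9.9],[0,0,0],6]
    - [[0,0,0],[0,0,0],6]
    - [[0,0,0],[0,0,0],6]

```text
clock: 19.95
eef_pos: [409.9, -212.2, 146.3]
tool_rot: [[-0.994, -0.107, 0.0], [-0.107, 0.994, 0.0], [-0.0, 0.0, -1.0]]
wrist_force: [-0.2, 1.1, -0.3]
width: 60.1
grip_force: 0.0
```

```bash
python3 - <<'E'
from h import *
s=r.read_state();print(s["clock"],s["eef_pos"],np.round(s["tool_rot"],3).tolist(),s["wrist_force"],s["width"])
mould("t5");save("scene","s5");save("wrist","w5")
for c in("top","scene"):
  for n in["lid","slot_mouth","lid_left","lid_right"]:
    for d in models.pinpoint(c,n)[:1]:print(c,n,round(d["confidence"],2),loc(w(c,d["position"],Z[n])))
pp("wrist",["wedge_heel","wedge_tip"]);pp("top",["wedge_heel","wedge_tip"]);pp("scene",["wedge_heel","wedge_tip"])
im=cv2.cvtColor(cv2.imread("pics/w5.png"),cv2.COLOR_BGR2HSV);m=((im[:,:,1]>130)&(im[:,:,0]<20)&(im[:,:,2]>60)).astype(np.uint8)
for c in sorted(cv2.findContours(m,0,1)[0],key=cv2.contourArea)[-3:]:
    q=cv2.boxPoints(cv2.minAreaRect(c));print(np.round(q).tolist(),[w("wrist",x,10)[:2].tolist() for x in q])
E
```

```text
19.95 [ 409.91618708 -212.20999492  146.29735191] [[-0.994, -0.107, 0.0], [-0.107, 0.994, 0.0], [-0.0, 0.0, -1.0]] [-0.22912465  1.06418673 -0.27844351] 60.14334108586961
box px [[193.10000610351562, 190.0], [195.39999389648438, 127.80000305175781], [309.70001220703125, 132.10000610351562], [307.3999938964844, 194.1999969482422]] loc z62 [[-71.4, 120.4], [62.3, 123.4], [61.6, -121.6], [-71.9, -121.9]]
150 196 309 [ 14.3 120.4] [  22.8 -122.7]
165 195 308 [-18.1 120.6] [  -9.5 -121.8]
180 194 307 [-50.2 120.9] [ -41.7 -120.9]
top lid 0.75 [-7.   3.7]
top slot_mouth 0.56 [-52.9   3.4]
top lid_left 0.81 [-60.3 118.6]
top lid_right 0.64 [ -55.2 -104.3]
scene lid 0.92 [-11.1  -2.3]
scene slot_mouth 0.66 [-51.5   2.8]
scene lid_left 0.72 [-60.9 114.4]
scene lid_right 0.96 [ -55.3 -119.5]
wrist wedge_heel [319.3 200.5] 0.71 [ 413.8 -211.8    9. ]
wrist wedge_heel [313.9 284.6] 0.58 [ 495.2 -207.7    9. ]
wrist wedge_tip [316.1 283.5] 0.89 [ 499.  -205.3    0. ]
wrist wedge_tip [320.3 201. ] 0.48 [ 416.6 -210.5    0. ]
top wedge_heel [419.6 249.9] 0.92 [ 415.6 -213.9    9. ]
top wedge_heel [251.6 164.5] 0.35 [609.3 155.7   9. ]
top wedge_tip [411.5 210.6] 0.91 [ 502.8 -199.9    0. ]
scene wedge_heel [248.8 173.9] 0.72 [ 389.5 -215.5    9. ]
scene wedge_tip [245.8 206.7] 0.69 [ 499.5 -205.4    0. ]
[[-18.0, 97.0], [3.0, 91.0], [48.0, 258.0], [27.0, 263.0]] [[359.0, -484.7], [352.9, -467.8], [494.0, -449.7], [501.8, -469.1]]
[[300.0, 174.0], [335.0, 174.0], [335.0, 285.0], [300.0, 285.0]] [[392.4, -230.5], [389.1, -201.3], [492.9, -188.2], [496.5, -220.5]]
[[486.0, 267.0], [525.0, 183.0], [584.0, 211.0], [545.0, 294.0]] [[459.1, -53.2], [379.1, -39.8], [397.3, 17.8], [481.0, 8.7]]
```

View pics/w5.png

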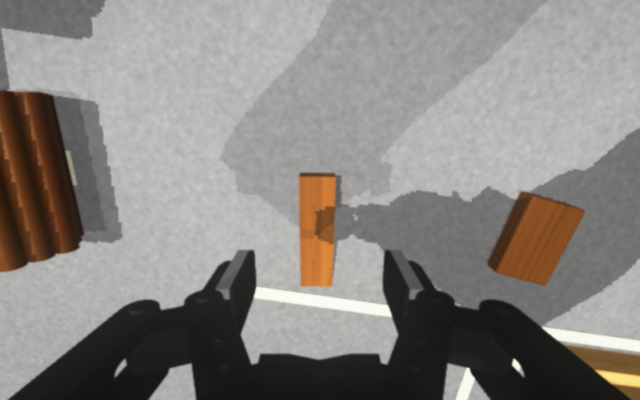

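The wrist view shows the wedge upright in the image: heel at (318, 180), tip at (318, 285), midway between the fingers and in line with them. The top view now gives the mould's ends at +120.6 and -121.8, so it is centred. Descending on the heel.

>>> drive_tool:
  commands:
    - [[0,0,0],[-0.25,0,4],6]
    - [[0,0,0],[0,0,4],6]
    - [[0,0,0],[0,0,3],6]
    - [[0,0,0],[0,0,1.4],6]
    - [[0,0,0],[0,0,1],6]
    - [[0,0,0],[0,0,0],6]
    - [[0,0,0],[0,0,0],6]

```text
clock: 21.68
eef_pos: [413.0, -212.4, 13.1]
tool_rot: [[-0.994, -0.111, 0.001], [-0.111, 0.994, -0.001], [-0.001, -0.001, -1.0]]
wrist_force: [0.2, -1.1, 0.1]
width: 60.0
grip_force: 0.0
```

>>> drive_tool:
  commands:
    - [[0,0,0],[0,0,0],4]
    - [[0,0,0],[0,0,0],3.4]
    - [[0,0,0],[0,0,0],3.1]
    - [[0,0,0],[0,0,0],2.5]
    - [[0,0,0],[0,0,0],2.5]
    - [[0,0,0],[0,0,0],2.5]
  grip_force: 50

```text
clock: 22.42
eef_pos: [412.8, -212.3, 12.8]
tool_rot: [[-0.994, -0.111, 0.001], [-0.111, 0.994, -0.001], [-0.001, -0.001, -1.0]]
wrist_force: [-1.4, 0.4, 7.6]
width: 28.9
grip_force: 49.4
```

>>> drive_tool:
  commands:
    - [[0,0,0],[0,0,-1],2.5]
    - [[0,0,0],[0,0,-3],2.5]
    - [[0,0,0],[0,0,-4],2.5]
    - [[0,0,9.05],[0,0,0],2.5]
    - [[0,0,0],[-1.14,4.1,0],2.5]
    - [[0,0,0],[0,4.1,0],2.5]
    - [[0,0,0],[0,4.1,0],2.5]
    - [[0,0,0],[0,4.1,0],2.5]
    - [[0,0,0],[0,4.1,0],2.5]
    - [[0,0,0],[0,4.1,0],2.5]
    - [[0,0,0],[0,4.1,0],2.5]
    - [[0,0,0],[0,4.1,0],2.5]
    - [[0,0,0],[0,4.1,0],2.5]
    - [[0,0,0],[0,0,0],2.5]
    - [[0,0,0],[0,0,0],2.5]

```text
clock: 24.3
eef_pos: [440.7, 155.9, 92.5]
tool_rot: [[-0.999, 0.046, -0.0], [0.046, 0.999, -0.0], [0.0, -0.0, -1.0]]
wrist_force: [0.1, -0.8, -0.0]
width: 28.6
grip_force: 49.4
```

```bash
python3 - <<'E'
from h import *
s=r.read_state();e=s["eef_pos"];print(s["clock"],e,loc(e),np.round(s["tool_rot"],4).tolist(),s["wrist_force"],s["width"])
save("wrist","w6");save("top","t6")
b=e[2]-12.8
for c in("wrist","top"):
  for n,z in dict(wedge_heel=b+9,wedge_tip=b,slot_mouth=38,lid_left=34,lid_right=34,lid=34).items():
    for d in models.pinpoint(c,n)[:1]:print(c,n,np.round(d["position"]),round(d["confidence"],2),loc(w(c,d["position"],z)))
E
```

```text
24.3 [440.73355702 155.91932064  92.45005087] [-172.7   -0.2] [[-0.9989, 0.0459, -0.0003], [0.046, 0.9989, -0.0003], [0.0003, -0.0004, -1.0]] [ 0.08657732 -0.79297897 -0.01790614] 28.635279612757447
wrist wedge_heel [321. 272.] 0.82 [-170.8   -0.2]
top wedge_tip [250. 196.] 0.93 [-82.3  -3. ]
top slot_mouth [251. 183.] 0.59 [-49.2   2.5]
top lid_left [197. 185.] 0.57 [-56.8 119.5]
top lid_right [303. 189.] 0.89 [ -57.3 -111.6]
```

View pics/w6.png

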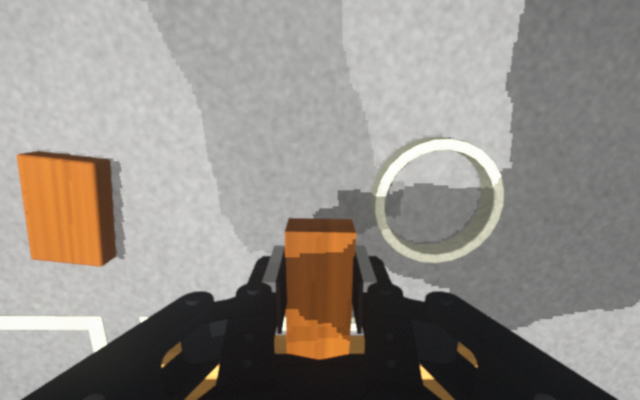

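The wrist view shows the wedge gripped squarely, heel end at (320, 220), ring and block clear. Lowering to 2 mm above base-top height, advancing the tip over the ledge, then touching down.

>>> drive_tool:
  commands:
    - [[0,0,0],[0,0,2],2.5]
    - [[0,0,0],[0,0,2],2.5]
    - [[0,0,0],[0,0,0.35],2.5]
    - [[0,0,0],[0,0,0],2.5]
    - [[0,0,0],[-1,0,0],2.5]
    - [[0,0,0],[-1,0,0],2.5]
    - [[0,0,0],[-0.8,0,0],2.5]
    - [[0,0,0],[0,0,0],2.5]
    - [[0,0,0],[0,0,0],2.5]

```text
clock: 26.12
eef_pos: [468.7, 154.8, 48.7]
tool_rot: [[-0.999, 0.047, -0.001], [0.047, 0.999, -0.0], [0.001, -0.0, -1.0]]
wrist_force: [0.3, 0.2, -0.9]
width: 28.9
grip_force: 49.4
```

>>> drive_tool:
  commands:
    - [[0,0,0],[0,0,0.1],2.5]
    - [[0,0,0],[0,0,0],2.5]
    - [[0,0,0],[0,0,0],2.5]

```text
clock: 26.5
eef_pos: [468.9, 154.8, 47.8]
tool_rot: [[-0.999, 0.046, -0.0], [0.046, 0.999, -0.0], [0.0, -0.0, -1.0]]
wrist_force: [1.0, -0.4, -0.8]
width: 29.2
grip_force: 49.4
```

>>> drive_tool:
  commands:
    - [[0,0,0],[0,0,0.07],2.5]
    - [[0,0,0],[0,0,0],2.5]
    - [[0,0,0],[0,0,0],2.5]

```text
clock: 26.88
eef_pos: [469.0, 154.8, 47.1]
tool_rot: [[-0.999, 0.047, 0.0], [0.047, 0.999, -0.0], [-0.0, -0.0, -1.0]]
wrist_force: [0.5, -0.3, -0.4]
width: 29.1
grip_force: 49.4
```

>>> drive_tool:
  commands:
    - [[0,0,0],[0,0,0.05],2.5]
    - [[0,0,0],[0,0,0],2.5]
    - [[0,0,0],[0,0,0],2.5]

```text
clock: 27.25
eef_pos: [469.0, 154.8, 46.6]
tool_rot: [[-0.999, 0.047, 0.0], [0.047, 0.999, -0.0], [-0.0, -0.0, -1.0]]
wrist_force: [-0.5, 0.6, 1.1]
width: 28.7
grip_force: 49.5
```

>>> drive_tool:
  commands:
    - [[0,0,0],[0,0,0.05],2.5]
    - [[0,0,0],[0,0,0],2.5]
    - [[0,0,0],[0,0,0],2.5]

```text
clock: 27.62
eef_pos: [469.0, 154.8, 46.2]
tool_rot: [[-0.999, 0.047, 0.0], [0.047, 0.999, -0.0], [-0.0, -0.0, -1.0]]
wrist_force: [-0.7, -0.1, 1.7]
width: 28.8
grip_force: 49.7
```

The wedge tip rests lightly on the base ledge at TCP z 46.5, against 46.8 expected. Advancing into the slot.

>>> drive_tool:
  commands:
    - [[0,0,0],[-0.5,0,0],2.5]
    - [[0,0,0],[-0.5,0,0],2.5]
    - [[0,0,0],[-0.5,0,0],2.5]
    - [[0,0,0],[-0.5,0,0],2.5]
    - [[0,0,0],[-0.2,0,0],2.5]
    - [[0,0,0],[0,0,0],2.5]
    - [[0,0,0],[0,0,0],2.5]

```text
clock: 28.5
eef_pos: [491.5, 153.8, 46.2]
tool_rot: [[-0.999, 0.047, 0.001], [0.047, 0.999, -0.0], [-0.001, 0.0, -1.0]]
wrist_force: [-2.2, 0.3, 3.7]
width: 28.8
grip_force: 50.0
```

>>> drive_tool:
  commands:
    - [[0,0,0],[-0.3,0,0],2.5]
    - [[0,0,0],[0,0,0],2.5]
    - [[0,0,0],[0,0,0],2.5]

```text
clock: 28.88
eef_pos: [494.1, 153.6, 46.2]
tool_rot: [[-0.999, 0.047, -0.0], [0.047, 0.999, 0.0], [0.0, 0.0, -1.0]]
wrist_force: [-3.4, 0.1, 5.5]
width: 29.4
grip_force: 50.2
```

>>> drive_tool:
  commands:
    - [[0,0,0],[-0.3,0,0],2.5]
    - [[0,0,0],[0,0,0],2.5]
    - [[0,0,0],[0,0,0],2.5]

```text
clock: 29.25
eef_pos: [496.9, 153.5, 46.2]
tool_rot: [[-0.999, 0.047, -0.0], [0.047, 0.999, 0.0], [0.0, 0.0, -1.0]]
wrist_force: [-4.3, -0.1, 5.4]
width: 29.1
grip_force: 50.3
```

>>> drive_tool:
  commands:
    - [[0,0,0],[-0.3,0,0],2.5]
    - [[0,0,0],[0,0,0],2.5]
    - [[0,0,0],[0,0,0],2.5]

```text
clock: 29.62
eef_pos: [499.4, 153.4, 46.1]
tool_rot: [[-0.999, 0.046, -0.001], [0.046, 0.999, 0.0], [0.001, 0.0, -1.0]]
wrist_force: [-6.0, -0.1, 7.5]
width: 28.8
grip_force: 50.4
```

>>> drive_tool:
  commands:
    - [[0,0,0],[0,0,-0.04],2.5]
    - [[0,0,0],[0,0,0],2.5]
    - [[0,0,0],[0,0,0],2.5]

```text
clock: 30.0
eef_pos: [499.5, 153.4, 46.4]
tool_rot: [[-0.999, 0.046, -0.001], [0.046, 0.999, 0.0], [0.001, -0.0, -1.0]]
wrist_force: [-4.8, 0.6, 5.7]
width: 28.6
grip_force: 50.0
```

>>> drive_tool:
  commands:
    - [[0,0,0],[-0.2,0,0],2.5]
    - [[0,0,0],[0,0,0],2.5]
    - [[0,0,0],[0,0,0],2.5]

```text
clock: 30.38
eef_pos: [499.8, 153.3, 46.2]
tool_rot: [[-0.999, 0.046, -0.004], [0.046, 0.999, 0.0], [0.004, -0.0, -1.0]]
wrist_force: [-11.6, 0.3, 11.0]
width: 29.2
grip_force: 50.7
```

>>> drive_tool:
  commands:
    - [[0,0,0],[-0.2,0,0],2.5]
    - [[0,0,0],[0,0,0],2.5]
    - [[0,0,0],[0,0,0],2.5]

```text
clock: 30.75
eef_pos: [500.5, 153.0, 46.1]
tool_rot: [[-0.999, 0.046, -0.006], [0.046, 0.999, -0.0], [0.006, -0.001, -1.0]]
wrist_force: [-15.3, 0.4, 15.4]
width: 28.6
grip_force: 50.8
```

```bash
python3 - <<'E'
from h import *
s=r.read_state();e=s["eef_pos"];print(s["clock"],e,loc(e),s["wrist_force"])
save("scene","s7");save("top","t7")
for c in("scene","top"):
  for n,z in dict(lid=34,lid_left=34,lid_right=34).items():
    for d in models.pinpoint(c,n)[:1]:print(c,n,np.round(d["position"],1),round(d["confidence"],2),loc(w(c,d["position"],z)))
a=cv2.imread("pics/s5.png")[190:275,300:500];b=cv2.imread("pics/s7.png")[190:275,300:500]
cv2.imwrite("pics/c7.png",cv2.resize(np.vstack([a,b]),None,fx=3.5,fy=3.5,interpolation=cv2.INTER_CUBIC))
E
```

```text
30.75 [500.49594161 153.00837641  46.07050967] [-112.9   -0.3] [-15.27512244   0.43636785  15.385051  ]
scene lid [409.2 229.4] 0.61 [-9.5 -1.2]
scene lid_left [462.8 213.4] 0.82 [-60.9 114. ]
top lid [252.9 163.1] 0.89 [-5.   0.9]
top lid_right [301.9 186. ] 0.9 [ -51.6 -108.1]
```

View pics/c7.png

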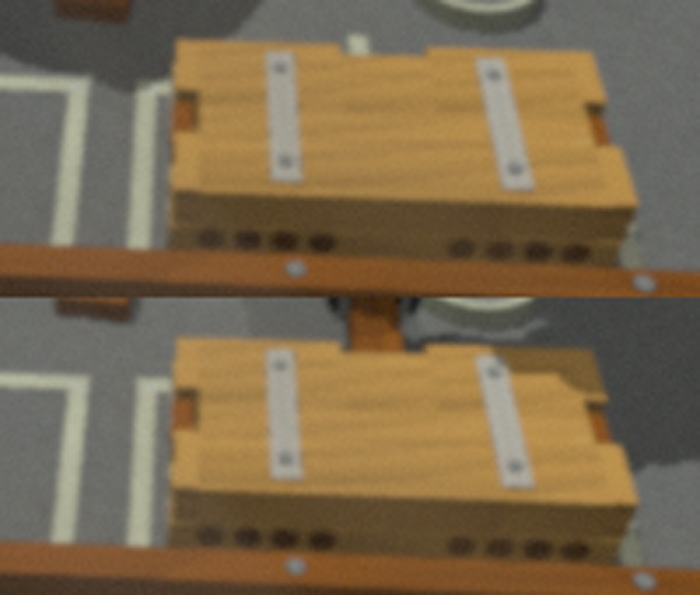

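The crops (before above, now below) show the mould unmoved and the lid still closed. The push has preloaded the wedge downwards onto the base (fz 15 N), so it binds by friction. I'll relieve the height.

>>> drive_tool:
  commands:
    - [[0,0,0],[0,0,-0.05],2.5]
    - [[0,0,0],[0,0,0],2.5]
    - [[0,0,0],[0,0,0],2.5]

```text
clock: 31.52
eef_pos: [500.7, 153.0, 46.4]
tool_rot: [[-0.999, 0.046, -0.006], [0.046, 0.999, -0.0], [0.006, -0.001, -1.0]]
wrist_force: [-12.5, 0.4, 10.3]
width: 28.9
grip_force: 50.2
```

>>> drive_tool:
  commands:
    - [[0,0,0],[0,0,-0.05],2.5]
    - [[0,0,0],[0,0,0],2.5]
    - [[0,0,0],[0,0,0],2.5]

```text
clock: 31.9
eef_pos: [501.5, 153.0, 46.7]
tool_rot: [[-0.999, 0.046, -0.005], [0.046, 0.999, -0.0], [0.005, -0.001, -1.0]]
wrist_force: [-9.4, 0.2, 5.2]
width: 29.0
grip_force: 49.5
```

>>> drive_tool:
  commands:
    - [[0,0,0],[0,0,-0.05],2.5]
    - [[0,0,0],[-0.2,0,0],2.5]
    - [[0,0,0],[0,0,0],2.5]
    - [[0,0,0],[0,0,0],2.5]

```text
clock: 32.4
eef_pos: [503.9, 152.9, 46.9]
tool_rot: [[-0.999, 0.046, -0.004], [0.046, 0.999, -0.0], [0.004, -0.001, -1.0]]
wrist_force: [-6.6, 0.1, -0.3]
width: 28.7
grip_force: 49.3
```

>>> drive_tool:
  commands:
    - [[0,0,0],[-0.2,0,-0.02],2.5]
    - [[0,0,0],[0,0,0],2.5]
    - [[0,0,0],[0,0,0],2.5]

```text
clock: 32.78
eef_pos: [504.1, 152.9, 46.9]
tool_rot: [[-0.999, 0.046, -0.007], [0.046, 0.999, -0.0], [0.007, -0.001, -1.0]]
wrist_force: [-11.9, 1.5, 3.4]
width: 28.7
grip_force: 49.8
```

>>> drive_tool:
  commands:
    - [[0,0,0],[-0.2,0,-0.02],2.5]
    - [[0,0,0],[0,0,0],2.5]
    - [[0,0,0],[0,0,0],2.5]

```text
clock: 33.15
eef_pos: [506.2, 152.7, 46.9]
tool_rot: [[-0.999, 0.046, -0.007], [0.046, 0.999, -0.0], [0.007, -0.001, -1.0]]
wrist_force: [-11.5, 0.3, 0.7]
width: 29.0
grip_force: 49.5
```

```bash
cat >> h.py <<'E'
def proj(cam,p):
    c=get_calibration(cam);T=np.linalg.inv(np.array(c["T"]));q=T[:3,:3]@p+T[:3,3];return np.array([c["fx"]*q[0]/q[2]+c["cx"],c["fy"]*q[1]/q[2]+c["cy"]])
def tilt(ref,cur,save_cur=True,verbose=True):
    if save_cur: save("scene",cur)
    A=cv2.imread(f"pics/{ref}.png",0);B=cv2.imread(f"pics/{cur}.png",0)
    # (px col,row of patch centre, half sizes, height z when closed, on lid?)
    pts=[(380,210,11,9,62,1),(382,235,11,7,62,1),(440,213,9,9,62,1),(446,238,11,7,62,1),(375,258,24,5,17,0),(449,261,24,5,17,0),(384,267,8,5,25,2),(483,271,8,5,25,2)]
    R=[];S=[]
    for u,v,a,b,z,lid in pts:
        t=A[v-b:v+b+1,u-a:u+a+1].astype(np.float32);s=B[v-b-6:v+b+7,u-a-6:u+a+7].astype(np.float32)
        k=8;t=cv2.resize(t,None,fx=k,fy=k,interpolation=cv2.INTER_CUBIC);s=cv2.resize(s,None,fx=k,fy=k,interpolation=cv2.INTER_CUBIC)
        m=cv2.matchTemplate(s,t,cv2.TM_CCOEFF_NORMED);_,mx,_,l=cv2.minMaxLoc(m);d=np.array(l)/k-6
        p=w("scene",(u,v),z);x=loc(p)[0]+65  # rough; distance from rear = 130-x
        J=[proj("scene",p+np.r_[ex,0])-proj("scene",p),proj("scene",p+np.r_[ey,0])-proj("scene",p),proj("scene",p+[0,0,1])-proj("scene",p)]
        if verbose:print((u,v),"loc",loc(p),"d",d,"cc",round(mx,3),"J",np.round(np.c_[J[0],J[2]],2).tolist())
        if lid<2:
            lift=(60-loc(p)[0])/118*(lid==1)   # per mm of front gap
            for i in(0,1):R.append([J[0][i],J[1][i],J[2][i]*lift]);S.append(d[i])
    sol,res,_,_=np.linalg.lstsq(np.array(R),np.array(S),rcond=None);print("dx,dy,gap",np.round(sol,2),"rms",np.sqrt(res/len(S)))
E
python3 - <<'E'
from h import *
tilt("s5","s7",False);tilt("s5","s8");s=r.read_state();print(s["clock"],loc(s["eef_pos"]))
E
```

```text
(380, 210) loc [-33.8 -60.4] d [0.    0.125] cc 0.981 J [[0.02, 0.04], [0.34, -0.36]]
(382, 235) loc [ 34.6 -59.4] d [0.    0.125] cc 0.988 J [[0.02, 0.04], [0.39, -0.36]]
(440, 213) loc [-30.4  57.8] d [1.25 6.  ] cc 0.714 J [[0.08, 0.09], [0.35, -0.36]]
(446, 238) loc [36.7 58.6] d [0. 0.] cc 0.985 J [[0.09, 0.1], [0.4, -0.37]]
(375, 258) loc [ 53.4 -70.2] d [0. 0.] cc 0.989 J [[0.02, 0.03], [0.41, -0.34]]
(449, 261) loc [53.9 69.6] d [0. 0.] cc 0.985 J [[0.09, 0.1], [0.41, -0.34]]
(384, 267) loc [ 80.8 -54.9] d [0. 0.] cc 0.987 J [[0.03, 0.04], [0.43, -0.34]]
(483, 271) loc [ 81.  124.5] d [0. 0.] cc 0.986 J [[0.13, 0.14], [0.44, -0.34]]
dx,dy,gap [-0.39  0.81 -9.98] rms [1.34092922]
(380, 210) loc [-33.8 -60.4] d [0.    1.625] cc 0.976 J [[0.02, 0.04], [0.34, -0.36]]
(382, 235) loc [ 34.6 -59.4] d [0.   1.75] cc 0.97 J [[0.02, 0.04], [0.39, -0.36]]
(440, 213) loc [-30.4  57.8] d [-0.125  2.   ] cc 0.646 J [[0.08, 0.09], [0.35, -0.36]]
(446, 238) loc [36.7 58.6] d [0.25 2.  ] cc 0.978 J [[0.09, 0.1], [0.4, -0.37]]
(375, 258) loc [ 53.4 -70.2] d [0.  0.5] cc 0.971 J [[0.02, 0.03], [0.41, -0.34]]
(449, 261) loc [53.9 69.6] d [0.25 0.5 ] cc 0.962 J [[0.09, 0.1], [0.41, -0.34]]
(384, 267) loc [ 80.8 -54.9] d [-0.125  0.125] cc 0.983 J [[0.03, 0.04], [0.43, -0.34]]
(483, 271) loc [ 81.  124.5] d [0. 0.] cc 0.984 J [[0.13, 0.14], [0.44, -0.34]]
dx,dy,gap [ 2.38  0.04 -4.08] rms [0.3442523]
33.2 [-107.2   -0.3]
```

Patch tracking shows the mould slid back about 4 mm as a whole, taking up the free space to the stop. The lid hasn't opened yet. Continuing in small steps.

>>> drive_tool:
  commands:
    - [[0,0,0],[-0.2,0,-0.02],2.5]
    - [[0,0,0],[0,0,0],2.5]
    - [[0,0,0],[0,0,0],2.5]

```text
clock: 33.58
eef_pos: [508.4, 152.6, 47.0]
tool_rot: [[-0.999, 0.046, -0.007], [0.046, 0.999, -0.0], [0.007, -0.001, -1.0]]
wrist_force: [-9.9, -0.0, -1.3]
width: 28.4
grip_force: 49.3
```

>>> drive_tool:
  commands:
    - [[0,0,0],[-0.2,0,-0.01],2.5]
    - [[0,0,0],[0,0,0],2.5]
    - [[0,0,0],[0,0,0],2.5]

```text
clock: 33.95
eef_pos: [510.5, 152.5, 47.1]
tool_rot: [[-0.999, 0.046, -0.007], [0.046, 0.999, -0.0], [0.007, -0.001, -1.0]]
wrist_force: [-9.4, 0.2, -0.9]
width: 28.9
grip_force: 49.3
```

>>> drive_tool:
  commands:
    - [[0,0,0],[-0.2,0,-0.01],2.5]
    - [[0,0,0],[0,0,0],2.5]
    - [[0,0,0],[0,0,0],2.5]

```text
clock: 34.33
eef_pos: [512.5, 152.4, 47.2]
tool_rot: [[-0.999, 0.046, -0.007], [0.046, 0.999, -0.0], [0.007, -0.001, -1.0]]
wrist_force: [-8.1, 1.3, -2.6]
width: 29.0
grip_force: 49.3
```

```bash
sed -i 's/(440,213,9,9,62,1),//; s/(375,258,24,5,17,0),(449,261,24,5,17,0)/(375,256,24,3,20,0),(449,259,24,3,20,0)/' h.py
python3 - <<'E'
from h import *
tilt("s5","s8",False,False);tilt("s5","s9");s=r.read_state();print(s["clock"],loc(s["eef_pos"]))
E
```

```text
dx,dy,gap [ 3.01 -0.02 -2.91] rms [0.28315844]
(380, 210) loc [-33.8 -60.4] d [0.125 3.875] cc 0.967 J [[0.02, 0.04], [0.34, -0.36]]
(382, 235) loc [ 34.6 -59.4] d [0.   4.25] cc 0.959 J [[0.02, 0.04], [0.39, -0.36]]
(446, 238) loc [36.7 58.6] d [0.875 4.5  ] cc 0.976 J [[0.09, 0.1], [0.4, -0.37]]
(375, 256) loc [ 50.9 -70.3] d [0.25 2.75] cc 0.905 J [[0.02, 0.03], [0.4, -0.34]]
(449, 259) loc [51.5 69.5] d [0.875 2.875] cc 0.886 J [[0.09, 0.1], [0.41, -0.34]]
(384, 267) loc [ 80.8 -54.9] d [0.    0.625] cc 0.966 J [[0.03, 0.04], [0.43, -0.34]]
(483, 271) loc [ 81.  124.5] d [0.125 0.   ] cc 0.948 J [[0.13, 0.14], [0.44, -0.34]]
dx,dy,gap [ 8.29  0.17 -4.93] rms [0.44121701]
34.375 [-100.8   -0.3]
```

>>> drive_tool:
  commands:
    - [[0,0,0],[-0.2,0,0],2.5]
    - [[0,0,0],[0,0,0],2.5]
    - [[0,0,0],[0,0,0],2.5]

```text
clock: 34.75
eef_pos: [512.9, 152.3, 46.9]
tool_rot: [[-0.999, 0.046, -0.01], [0.046, 0.999, -0.001], [0.009, -0.001, -1.0]]
wrist_force: [-14.2, 1.2, 1.8]
width: 28.7
grip_force: 49.7
```

```bash
python3 - <<'E'
from h import *
tilt("s5","s10");s=r.read_state();print(s["clock"],loc(s["eef_pos"]))
E
```

```text
(380, 210) loc [-33.8 -60.4] d [0.125 3.875] cc 0.967 J [[0.02, 0.04], [0.34, -0.36]]
(382, 235) loc [ 34.6 -59.4] d [-0.125  4.25 ] cc 0.949 J [[0.02, 0.04], [0.39, -0.36]]
(446, 238) loc [36.7 58.6] d [0.875 4.625] cc 0.975 J [[0.09, 0.1], [0.4, -0.37]]
(375, 256) loc [ 50.9 -70.3] d [0.25  2.875] cc 0.904 J [[0.02, 0.03], [0.4, -0.34]]
(449, 259) loc [51.5 69.5] d [0.75  2.875] cc 0.884 J [[0.09, 0.1], [0.41, -0.34]]
(384, 267) loc [ 80.8 -54.9] d [0.   0.75] cc 0.956 J [[0.03, 0.04], [0.43, -0.34]]
(483, 271) loc [ 81.  124.5] d [0.125 0.   ] cc 0.943 J [[0.13, 0.14], [0.44, -0.34]]
dx,dy,gap [ 8.46  0.05 -4.72] rms [0.45729086]
34.8 [-100.4   -0.4]
```

>>> drive_tool:
  commands:
    - [[0,0,0],[-0.2,0,0],2.5]
    - [[0,0,0],[0,0,0],2.5]
    - [[0,0,0],[0,0,0],2.5]

```text
clock: 35.17
eef_pos: [513.1, 152.3, 46.8]
tool_rot: [[-0.999, 0.046, -0.013], [0.046, 0.999, -0.001], [0.013, -0.001, -1.0]]
wrist_force: [-20.9, 0.7, 7.7]
width: 28.9
grip_force: 50.6
```

```bash
python3 - <<'E'
from h import *
tilt("s5","s11");s=r.read_state();print(s["clock"],loc(s["eef_pos"]))
E
```

```text
(380, 210) loc [-33.8 -60.4] d [0.125 3.875] cc 0.967 J [[0.02, 0.04], [0.34, -0.36]]
(382, 235) loc [ 34.6 -59.4] d [-0.125  4.25 ] cc 0.952 J [[0.02, 0.04], [0.39, -0.36]]
(446, 238) loc [36.7 58.6] d [0.875 4.625] cc 0.973 J [[0.09, 0.1], [0.4, -0.37]]
(375, 256) loc [ 50.9 -70.3] d [0.25  2.875] cc 0.902 J [[0.02, 0.03], [0.4, -0.34]]
(449, 259) loc [51.5 69.5] d [0.75  2.875] cc 0.888 J [[0.09, 0.1], [0.41, -0.34]]
(384, 267) loc [ 80.8 -54.9] d [0.   0.75] cc 0.955 J [[0.03, 0.04], [0.43, -0.34]]
(483, 271) loc [ 81.  124.5] d [0.125 0.   ] cc 0.938 J [[0.13, 0.14], [0.44, -0.34]]
dx,dy,gap [ 8.46  0.05 -4.72] rms [0.45729086]
35.225 [-100.4   -0.4]
```

The mould now seats against the stop, since its displacement has stopped. Under the push the hand pitches nose-down by 0.7°, jamming the tip on the base. Correcting the pitch and pausing.

>>> drive_tool:
  commands:
    - [[0,-0.4,0],[0,0,0],2.5]
    - [[0,-0.3,0],[0,0,0],2.5]
    - [[0,0,0],[0,0,0],2.5]
    - [[0,0,0],[0,0,0],2.5]

```text
clock: 35.72
eef_pos: [513.1, 152.2, 46.7]
tool_rot: [[-0.999, 0.046, -0.0], [0.046, 0.999, -0.001], [0.0, -0.001, -1.0]]
wrist_force: [-19.9, 0.7, 7.0]
width: 28.6
grip_force: 50.3
```

>>> drive_tool:
  commands:
    - [[0,0,0],[0,0,-0.05],2.5]
    - [[0,0,0],[0,0,0],2.5]
    - [[0,0,0],[0,0,0],2.5]

```text
clock: 36.1
eef_pos: [513.2, 152.2, 46.8]
tool_rot: [[-0.999, 0.046, -0.001], [0.046, 0.999, -0.001], [0.0, -0.001, -1.0]]
wrist_force: [-18.1, 1.6, 2.1]
width: 28.9
grip_force: 49.7
```

```bash
python3 - <<'E'
from h import *
tilt("s5","s12");s=r.read_state();print(s["clock"],loc(s["eef_pos"]),s["moment"])
E
```

```text
(380, 210) loc [-33.8 -60.4] d [0.125 3.875] cc 0.97 J [[0.02, 0.04], [0.34, -0.36]]
(382, 235) loc [ 34.6 -59.4] d [0.    4.375] cc 0.953 J [[0.02, 0.04], [0.39, -0.36]]
(446, 238) loc [36.7 58.6] d [0.875 4.625] cc 0.975 J [[0.09, 0.1], [0.4, -0.37]]
(375, 256) loc [ 50.9 -70.3] d [0.25  2.875] cc 0.9 J [[0.02, 0.03], [0.4, -0.34]]
(449, 259) loc [51.5 69.5] d [0.75  2.875] cc 0.888 J [[0.09, 0.1], [0.41, -0.34]]
(384, 267) loc [ 80.8 -54.9] d [-0.125  0.75 ] cc 0.951 J [[0.03, 0.04], [0.43, -0.34]]
(483, 271) loc [ 81.  124.5] d [0.125 0.   ] cc 0.944 J [[0.13, 0.14], [0.44, -0.34]]
dx,dy,gap [ 8.52  0.09 -4.73] rms [0.46724665]
36.15 [-100.2   -0.5] [0.20022662 3.8016516  0.02567246]
```

>>> drive_tool:
  commands:
    - [[0,-0.2,0],[-0.1,0,-0.03],2.5]
    - [[0,0,0],[0,0,0],2.5]
    - [[0,0,0],[0,0,0],2.5]
  grip_force: 80

```text
clock: 36.52
eef_pos: [513.3, 152.2, 46.9]
tool_rot: [[-0.999, 0.046, 0.001], [0.046, 0.999, -0.001], [-0.001, -0.001, -1.0]]
wrist_force: [-19.9, 1.8, 3.1]
width: 28.3
grip_force: 80.9
```

>>> drive_tool:
  commands:
    - [[0,-0.2,0],[-0.1,0,-0.03],2.5]
    - [[0,0,0],[0,0,0],2.5]
    - [[0,0,0],[0,0,0],2.5]

```text
clock: 36.9
eef_pos: [513.4, 152.2, 46.9]
tool_rot: [[-0.999, 0.046, 0.003], [0.046, 0.999, -0.001], [-0.003, -0.001, -1.0]]
wrist_force: [-23.1, 2.2, 2.7]
width: 27.9
grip_force: 80.9
```

>>> drive_tool:
  commands:
    - [[0,-0.2,0],[-0.1,0,-0.03],2.5]
    - [[0,0,0],[0,0,0],2.5]
    - [[0,0,0],[0,0,0],2.5]

```text
clock: 37.28
eef_pos: [513.7, 152.2, 46.9]
tool_rot: [[-0.999, 0.045, 0.005], [0.045, 0.999, -0.001], [-0.005, -0.001, -1.0]]
wrist_force: [-23.8, 1.6, 1.9]
width: 28.0
grip_force: 80.9
```

>>> drive_tool:
  commands:
    - [[0,0,0],[-0.1,0,-0.02],2.5]
    - [[0,0,0],[0,0,0],2.5]
    - [[0,0,0],[-0.1,0,-0.02],2.5]
    - [[0,0,0],[0,0,0],2.5]
    - [[0,0,0],[0,0,0],2.5]

```text
clock: 37.9
eef_pos: [514.0, 152.1, 46.9]
tool_rot: [[-0.999, 0.045, 0.002], [0.045, 0.999, -0.001], [-0.002, -0.001, -1.0]]
wrist_force: [-28.1, 2.1, 3.7]
width: 28.1
grip_force: 81.0
```

```bash
python3 - <<'E'
from h import *
tilt("s5","s13");s=r.read_state();print(s["clock"],loc(s["eef_pos"]),s["moment"])
E
```

```text
(380, 210) loc [-33.8 -60.4] d [0.125 3.875] cc 0.971 J [[0.02, 0.04], [0.34, -0.36]]
(382, 235) loc [ 34.6 -59.4] d [0.    4.375] cc 0.957 J [[0.02, 0.04], [0.39, -0.36]]
(446, 238) loc [36.7 58.6] d [0.875 4.5  ] cc 0.975 J [[0.09, 0.1], [0.4, -0.37]]
(375, 256) loc [ 50.9 -70.3] d [0.125 2.875] cc 0.897 J [[0.02, 0.03], [0.4, -0.34]]
(449, 259) loc [51.5 69.5] d [0.75  2.875] cc 0.876 J [[0.09, 0.1], [0.41, -0.34]]
(384, 267) loc [ 80.8 -54.9] d [0.   0.75] cc 0.954 J [[0.03, 0.04], [0.43, -0.34]]
(483, 271) loc [ 81.  124.5] d [0.125 0.   ] cc 0.945 J [[0.13, 0.14], [0.44, -0.34]]
dx,dy,gap [ 8.47  0.05 -4.72] rms [0.44386044]
37.95 [-99.3  -0.6] [0.52578882 6.05485769 0.02002688]
```

```bash
cat > fit.py <<'E'
from h import *
from scipy.optimize import least_squares
C=get_calibration("scene")
def match(A,B,u,v,a,b,k=10,R=7):
    f=lambda I:cv2.resize(I.astype(np.float32),None,fx=k,fy=k,interpolation=cv2.INTER_CUBIC)
    s=f(B[v-b-R:v+b+R+1,u-a-R:u+a+R+1]);t=f(A[v-b:v+b+1,u-a:u+a+1])
    m=cv2.matchTemplate(s,t,cv2.TM_CCOEFF_NORMED);_,mx,_,l=cv2.minMaxLoc(m);return np.array(l)/k-R,mx
def run(ref,cur):
    A=cv2.imread(f"pics/{ref}.png",0);B=cv2.imread(f"pics/{cur}.png",0)
    L=[(380,209,8,6),(381,222,8,5),(382,236,9,5),(446,238,9,5),(353,222,7,7),(443,228,8,6),(400,240,20,8),(352,203,8,6),(430,244,20,8)]
    P=[];D=[]
    for q in L:
        d,c=match(A,B,*q)
        if c>.93:P.append((q,w("scene",q[:2],62)));D.append(d)
        print(q[:2],loc(w("scene",q[:2],62)),np.round(d,2),round(c,3))
    def pred(x,p):
        l=loc(p);lift=x[2]*(60-l[0])/118
        return proj("scene",p+np.r_[ex*x[0]+ey*x[1],0]+[0,0,lift])-proj("scene",p)
    f=lambda x:np.ravel([pred(x,p)-d for (q,p),d in zip(P,D)])
    s=least_squares(f,[5,0,0],loss="soft_l1",f_scale=.2);cov=np.linalg.inv(s.jac.T@s.jac)*2*s.cost/max(1,len(s.fun)-3)
    print(cur,"dx dy gap",np.round(s.x,2),"+-",np.round(np.sqrt(np.diag(cov)),2),np.round(s.fun.reshape(-1,2)[:,1],2))
E
python3 - <<'E'
from fit import *
for c in("s7","s8","s9","s13"):run("s5",c)
E
```

```text
(380, 209) [-36.7 -60.4] [0. 0.] 0.978
(381, 222) [  0.2 -59.9] [-0.1  0.1] 0.989
(382, 236) [ 37.2 -59.5] [0.  0.1] 0.987
(446, 238) [36.7 58.6] [0. 0.] 0.981
(353, 222) [   2.7 -114.2] [0.  0.1] 0.994
(443, 228) [10.9 57.2] [0. 0.] 0.992
(400, 240) [ 45.7 -26.7] [0.1 0.1] 0.996
(352, 203) [ -52.3 -117. ] [0.  0.1] 0.995
(430, 244) [53.  27.1] [-0.1  0.1] 0.998
s7 dx dy gap [ 0.18 -0.03  0.01] +- [0.08 0.04 0.17] [ 0.06 -0.04 -0.03  0.07 -0.04  0.07 -0.03 -0.04 -0.03]
(380, 209) [-36.7 -60.4] [0.1 1.6] 0.971
(381, 222) [  0.2 -59.9] [0.  0.9] 0.981
(382, 236) [ 37.2 -59.5] [0.  1.7] 0.958
(446, 238) [36.7 58.6] [0.3 1.9] 0.971
(353, 222) [   2.7 -114.2] [-0.1  1.4] 0.96
(443, 228) [10.9 57.2] [0.3 1.6] 0.982
(400, 240) [ 45.7 -26.7] [0.2 1.9] 0.993
(352, 203) [ -52.3 -117. ] [-0.1  1.4] 0.993
(430, 244) [53.  27.1] [0.2 2. ] 0.998
s8 dx dy gap [ 4.59 -0.16  0.5 ] +- [0.24 0.1  0.5 ] [-0.19  0.69  0.07 -0.1   0.19  0.06 -0.08 -0.07 -0.12]
(380, 209) [-36.7 -60.4] [0.3 3.8] 0.943
(381, 222) [  0.2 -59.9] [0.2 4.1] 0.97
(382, 236) [ 37.2 -59.5] [0.  4.2] 0.948
(446, 238) [36.7 58.6] [0.8 4.5] 0.97
(353, 222) [   2.7 -114.2] [-0.3  3.8] 0.913
(443, 228) [10.9 57.2] [0.9 4.5] 0.978
(400, 240) [ 45.7 -26.7] [0.2 4.6] 0.989
(352, 203) [ -52.3 -117. ] [0. 3.] 0.97
(430, 244) [53.  27.1] [0.9 4.8] 0.996
s9 dx dy gap [11.49 -0.2   1.11] +- [0.3  0.16 0.85] [-0.19 -0.07  0.28  0.05 -0.28  0.01  0.42 -0.06]
(380, 209) [-36.7 -60.4] [0.2 3.8] 0.949
(381, 222) [  0.2 -59.9] [0.1 4. ] 0.971
(382, 236) [ 37.2 -59.5] [0.  4.3] 0.947
(446, 238) [36.7 58.6] [0.9 4.5] 0.971
(353, 222) [   2.7 -114.2] [-0.4  4. ] 0.91
(443, 228) [10.9 57.2] [0.9 4.5] 0.975
(400, 240) [ 45.7 -26.7] [0.2 4.7] 0.989
(352, 203) [ -52.3 -117. ] [-0.1  3. ] 0.968
(430, 244) [53.  27.1] [0.8 4.8] 0.996
s13 dx dy gap [11.63 -0.3   1.54] +- [0.25 0.12 0.73] [-0.27  0.    0.21  0.07 -0.29 -0.05  0.32 -0.01]
```

The tracking fit (dx 11.6 mm, gap about 1 ± 0.7 mm) suggests the lid has only just begun to rise. Friction on the base and tenons is holding the wedge. I'll back off the preload a little and take weight off the base before advancing.

>>> drive_tool:
  commands:
    - [[0,0,0],[0.25,0,0],2.5]
    - [[0,0,0],[0,0,-0.05],2.5]
    - [[0,0,0],[0,0,0],2.5]
    - [[0,0,0],[0,0,0],2.5]

```text
clock: 38.45
eef_pos: [514.1, 152.1, 47.6]
tool_rot: [[-0.999, 0.046, 0.007], [0.046, 0.999, -0.002], [-0.007, -0.001, -1.0]]
wrist_force: [-18.9, 1.9, -4.7]
width: 28.1
grip_force: 79.9
```

>>> drive_tool:
  commands:
    - [[0,0,0],[0,0,-0.05],2.5]
    - [[0,0,0],[0,0,0],2.5]
    - [[0,0,0],[0,0,0],2.5]

```text
clock: 38.83
eef_pos: [514.2, 152.1, 48.1]
tool_rot: [[-0.999, 0.046, 0.007], [0.046, 0.999, -0.002], [-0.007, -0.001, -1.0]]
wrist_force: [-18.9, 2.2, -5.9]
width: 28.0
grip_force: 79.8
```

>>> drive_tool:
  commands:
    - [[0,0,0],[0,0,-0.05],2.5]
    - [[0,0,0],[0,0,0],2.5]
    - [[0,0,0],[0,0,0],2.5]

```text
clock: 39.2
eef_pos: [514.2, 152.1, 48.5]
tool_rot: [[-0.999, 0.046, 0.007], [0.046, 0.999, -0.002], [-0.007, -0.001, -1.0]]
wrist_force: [-17.4, 1.5, -5.9]
width: 28.0
grip_force: 79.8
```

```bash
python3 - <<'E'
from fit import *
save("scene","s14");save("wrist","w14");save("top","t14");run("s5","s14")
s=r.read_state();e=s["eef_pos"];print(s["clock"],loc(e))
for c in("wrist","top","scene"):
  for n,z in dict(wedge_heel=e[2]-12.8+9,wedge_tip=36).items():
    for d in models.pinpoint(c,n)[:1]:print(c,n,np.round(d["position"]),round(d["confidence"],2),loc(w(c,d["position"],z)))
for f in("w6","w14"):
    im=cv2.cvtColor(cv2.imread(f"pics/{f}.png"),cv2.COLOR_BGR2HSV)
    m=(im[:,:,1]>130)&(im[:,:,0]<20)&(im[:,:,2]>60);print(f,[(int(rw),np.where(m[rw,270:370])[0][[0,-1]].tolist()) for rw in range(205,365,8) if m[rw,270:370].any()])
    k=np.where(m[:,320])[0];print(k.min(),k.max())
    y=(im[:,:,1]>90)&(im[:,:,0]>=11)&(im[:,:,0]<28)&(im[:,:,2]>110);y[:300]=0;print("yellow",y.sum())
E
```

```text
(380, 209) [-36.7 -60.4] [0.2 3.6] 0.943
(381, 222) [  0.2 -59.9] [0.1 3.6] 0.97
(382, 236) [ 37.2 -59.5] [0.1 4.4] 0.951
(446, 238) [36.7 58.6] [0.9 4.6] 0.974
(353, 222) [   2.7 -114.2] [-0.4  3.9] 0.907
(443, 228) [10.9 57.2] [0.8 4.2] 0.984
(400, 240) [ 45.7 -26.7] [0.2 4.8] 0.991
(352, 203) [ -52.3 -117. ] [-0.2  2.8] 0.977
(430, 244) [53.  27.1] [0.9 5. ] 0.997
s14 dx dy gap [12.01 -0.39  3.08] +- [0.23 0.11 0.56] [-0.4   0.25  0.15  0.01 -0.08 -0.07  0.11 -0.08]
39.35 [-99.2  -0.6]
wrist wedge_heel [322. 268.] 0.89 [-99.6   0.4]
top wedge_tip [256. 165.] 0.66 [-9.9 -5.6]
scene wedge_heel [405. 194.] 0.65 [-106.2   -2.8]
w6 [(221, [19, 81]), (229, [17, 83]), (237, [15, 85]), (245, [15, 84]), (253, [14, 84]), (261, [16, 83]), (269, [16, 82]), (277, [16, 82]), (285, [16, 82]), (293, [17, 82]), (301, [17, 81]), (309, [15, 81]), (317, [17, 80]), (325, [17, 79]), (333, [17, 79]), (341, [4, 94]), (349, [4, 94]), (357, [33, 66])]
220 359
yellow 5031
w14 [(221, [19, 81]), (229, [16, 83]), (237, [15, 84]), (245, [15, 84]), (253, [14, 84]), (261, [17, 82]), (269, [17, 81]), (277, [17, 81]), (285, [17, 81]), (293, [18, 80]), (301, [18, 80]), (309, [16, 81]), (317, [15, 83]), (325, [14, 84]), (333, [10, 89]), (341, [4, 94]), (349, [4, 94]), (357, [33, 66])]
219 359
yellow 7851
```

The grip hasn't slipped. The lid now reads about 3 mm open, but 1.6 mm of that comes from the hand holding the wedge off the floor. Trying to advance while unloaded.

>>> drive_tool:
  commands:
    - [[0,0,0],[-0.2,0,0],2.5]
    - [[0,0,0],[0,0,0],2.5]
    - [[0,0,0],[0,0,0],2.5]

```text
clock: 40.02
eef_pos: [514.4, 152.0, 48.1]
tool_rot: [[-0.999, 0.045, 0.004], [0.045, 0.999, -0.002], [-0.004, -0.001, -1.0]]
wrist_force: [-22.9, 2.1, -5.3]
width: 27.8
grip_force: 80.0
```

>>> drive_tool:
  commands:
    - [[0,0,0],[-0.2,0,0.05],2.5]
    - [[0,0,0],[0,0,0.05],2.5]
    - [[0,0,0],[0,0,0],2.5]

```text
clock: 40.4
eef_pos: [514.7, 151.9, 47.0]
tool_rot: [[-0.999, 0.045, 0.001], [0.045, 0.999, -0.002], [-0.001, -0.002, -1.0]]
wrist_force: [-27.7, 1.7, 1.3]
width: 27.9
grip_force: 80.8
```

>>> drive_tool:
  commands:
    - [[0,-0.2,0],[-0.2,0,-0.05],2.5]
    - [[0,-0.1,0],[-0.1,0,-0.02],2.5]
    - [[0,0,0],[0,0,0],2.5]
    - [[0,0,0],[0,0,0],2.5]

```text
clock: 40.9
eef_pos: [515.3, 151.8, 47.0]
tool_rot: [[-0.999, 0.045, 0.002], [0.045, 0.999, -0.002], [-0.002, -0.002, -1.0]]
wrist_force: [-35.4, 2.3, 2.0]
width: 27.8
grip_force: 80.8
```

>>> drive_tool:
  commands:
    - [[0,-0.1,0],[-0.2,0,-0.03],2.5]
    - [[0,0,0],[0,0,0],2.5]
    - [[0,0,0],[0,0,0],2.5]

```text
clock: 41.28
eef_pos: [515.8, 151.7, 47.0]
tool_rot: [[-0.999, 0.045, 0.001], [0.045, 0.999, -0.002], [-0.001, -0.002, -1.0]]
wrist_force: [-39.6, 3.7, 3.9]
width: 28.1
grip_force: 81.0
```

```bash
python3 - <<'E'
from fit import *
save("scene","s15");run("s5","s15")
A=cv2.imread("pics/s15.png",0);B=cv2.imread("pics/s13.png",0)
for q in [(380,213,8,5),(382,240,9,5),(446,242,9,5),(352,206,8,6),(400,244,20,8),(430,248,20,8)]:print(q,match(B,A,*q))
s=r.read_state();e=s["eef_pos"];print(s["clock"],loc(e),np.round(s["moment"],2))
E
```

```text
(380, 209) [-36.7 -60.4] [0.4 3.7] 0.944
(381, 222) [  0.2 -59.9] [0.1 4.1] 0.97
(382, 236) [ 37.2 -59.5] [0.  4.3] 0.949
(446, 238) [36.7 58.6] [0.8 4.5] 0.971
(353, 222) [   2.7 -114.2] [-0.4  3.9] 0.914
(443, 228) [10.9 57.2] [0.9 4.4] 0.979
(400, 240) [ 45.7 -26.7] [0.2 4.7] 0.99
(352, 203) [ -52.3 -117. ] [-0.1  3. ] 0.971
(430, 244) [53.  27.1] [0.7 4.8] 0.996
s15 dx dy gap [11.64 -0.33  1.54] +- [0.24 0.12 0.67] [-0.17 -0.1   0.21  0.08 -0.19 -0.05  0.32 -0.01]
(380, 213, 8, 5) (array([0.2, 0. ]), 0.9790647029876709)
(382, 240, 9, 5) (array([0.1, 0. ]), 0.9856497645378113)
(446, 242, 9, 5) (array([-0.1,  0. ]), 0.9871594309806824)
(352, 206, 8, 6) (array([ 0. , -0.1]), 0.993236780166626)
(400, 244, 20, 8) (array([0., 0.]), 0.9950852990150452)
(430, 248, 20, 8) (array([-0.1,  0. ]), 0.9978712797164917)
41.325 [-97.6  -0.8] [0.71 8.44 0.02]
```

Lid unmoved between 28 and 40 N, so wedge, lid and tenons are friction-locked with the full 13.6° slope. Pitching the wedge nose-up about the base's front edge lessens the slope and takes the nose off the floor, so I'll push in that attitude.

>>> drive_tool:
  commands:
    - [[0,0,0],[0.5,0,0],2.5]
    - [[0,0,0],[0.2,0,0],2.5]
    - [[0,-1.5,0],[0,0,0.07],2.5]
    - [[0,-1.5,0],[0,0,0.07],2.5]
    - [[0,0,0],[0,0,0],2.5]
    - [[0,0,0],[0,0,0],2.5]

```text
clock: 42.08
eef_pos: [516.3, 151.8, 47.0]
tool_rot: [[-0.997, 0.046, 0.067], [0.046, 0.999, -0.005], [-0.067, -0.002, -0.998]]
wrist_force: [-17.7, 1.1, -6.7]
width: 28.0
grip_force: 79.7
```

>>> drive_tool:
  commands:
    - [[0,0,0],[-0.15,0,0],2.5]
    - [[0,0,0],[0,0,0],2.5]
    - [[0,0,0],[0,0,0],2.5]

```text
clock: 42.45
eef_pos: [517.4, 151.7, 46.9]
tool_rot: [[-0.997, 0.046, 0.066], [0.045, 0.999, -0.005], [-0.066, -0.002, -0.998]]
wrist_force: [-18.2, 1.2, -7.6]
width: 28.2
grip_force: 79.8
```

It slides now at a steady 18 N. A little more, then flatten and measure.

>>> drive_tool:
  commands:
    - [[0,0,0],[-0.15,0,0],2.5]
    - [[0,0,0],[0,0,0],2.5]
    - [[0,0,0],[0,0,0],2.5]

```text
clock: 42.82
eef_pos: [517.9, 151.6, 46.7]
tool_rot: [[-0.997, 0.046, 0.064], [0.045, 0.999, -0.005], [-0.064, -0.002, -0.998]]
wrist_force: [-19.5, 1.1, -5.6]
width: 28.1
grip_force: 79.9
```

>>> drive_tool:
  commands:
    - [[0,1.2,0],[0,0,0],2.5]
    - [[0,1.2,0],[0,0,0],2.5]
    - [[0,1.0,0],[0,0,0],2.5]
    - [[0,0,0],[0,0,0],2.5]
    - [[0,0,0],[0,0,0],2.5]

```text
clock: 43.45
eef_pos: [522.4, 151.7, 48.3]
tool_rot: [[-0.999, 0.046, 0.013], [0.046, 0.999, -0.002], [-0.013, -0.001, -1.0]]
wrist_force: [-9.0, 1.2, -7.8]
width: 28.1
grip_force: 79.7
```

```bash
python3 - <<'E'
from fit import *
save("scene","s16");run("s5","s16")
A=cv2.imread("pics/s16.png",0);B=cv2.imread("pics/s13.png",0)
for q in [(380,213,8,5),(382,240,9,5),(446,242,9,5),(352,206,8,6),(400,244,20,8),(430,248,20,8)]:print(q,match(B,A,*q))
s=r.read_state();e=s["eef_pos"];print(s["clock"],e,loc(e),np.round(s["wrist_force"],1),np.round(s["tool_rot"][:,2],3))
E
```

```text
(380, 209) [-36.7 -60.4] [0.3 2.9] 0.966
(381, 222) [  0.2 -59.9] [0.1 3. ] 0.978
(382, 236) [ 37.2 -59.5] [0.  4.5] 0.945
(446, 238) [36.7 58.6] [0.9 4.6] 0.969
(353, 222) [   2.7 -114.2] [-0.4  3.5] 0.903
(443, 228) [10.9 57.2] [1.  3.8] 0.982
(400, 240) [ 45.7 -26.7] [0.2 5. ] 0.99
(352, 203) [ -52.3 -117. ] [-0.1  2.4] 0.99
(430, 244) [53.  27.1] [0.9 5.1] 0.996
s16 dx dy gap [12.35 -0.42  5.01] +- [0.27 0.14 0.55] [-0.16  0.62  0.05  0.01  0.16 -0.21 -0.04 -0.08]
(380, 213, 8, 5) (array([ 0.1, -0.9]), 0.9526382088661194)
(382, 240, 9, 5) (array([0.1, 0.2]), 0.9802398085594177)
(446, 242, 9, 5) (array([0., 0.]), 0.9817861318588257)
(352, 206, 8, 6) (array([ 0. , -0.9]), 0.9859834313392639)
(400, 244, 20, 8) (array([0. , 0.3]), 0.9915578365325928)
(430, 248, 20, 8) (array([0. , 0.3]), 0.996256411075592)
43.5 [522.43525564 151.66942514  48.3286745 ] [-90.9  -0.6] [-9.7  0.9 -7.2] [ 0.013 -0.002 -1.   ]
```

>>> drive_tool:
  commands:
    - [[0,0,0],[0.25,0,0],2.5]
    - [[0,0.7,0],[0,0,0.06],2.5]
    - [[0,0,0],[0,0,0.06],2.5]
    - [[0,0,0],[0,0,0],2.5]
    - [[0,0,0],[0,0,0],2.5]

```text
clock: 44.12
eef_pos: [523.2, 152.0, 48.7]
tool_rot: [[-0.999, 0.047, 0.007], [0.047, 0.999, -0.001], [-0.007, -0.001, -1.0]]
wrist_force: [-6.3, -0.5, -6.2]
width: 28.1
grip_force: 79.8
```

```bash
cat >> fit.py <<'E'
def rel(b,c):
    A=cv2.imread(f"pics/{c}.png",0);B=cv2.imread(f"pics/{b}.png",0)
    o=[(q[:2],match(B,A,*q)[0].round(2).tolist()) for q in [(380,213,8,5),(382,240,9,5),(446,242,9,5),(352,206,8,6),(400,244,20,8),(430,248,20,8)]]
    print(b,c,o);s=r.read_state();e=s["eef_pos"];print(s["clock"],e,loc(e),np.round(s["wrist_force"],1),np.round(s["tool_rot"][:,2],3))
E
python3 - <<'E'
from fit import *
save("scene","s17");run("s5","s17");rel("s13","s17")
E
```

```text
(380, 209) [-36.7 -60.4] [0.3 2.8] 0.958
(381, 222) [  0.2 -59.9] [0.2 2.9] 0.984
(382, 236) [ 37.2 -59.5] [0.  4.2] 0.927
(446, 238) [36.7 58.6] [0.9 4.5] 0.967
(353, 222) [   2.7 -114.2] [-0.3  3.3] 0.911
(443, 228) [10.9 57.2] [0.9 3.7] 0.981
(400, 240) [ 45.7 -26.7] [0.1 4.8] 0.987
(352, 203) [ -52.3 -117. ] [0.  2.1] 0.993
(430, 244) [53.  27.1] [0.7 5. ] 0.996
s17 dx dy gap [12.16 -0.44  5.52] +- [0.31 0.16 0.62] [-0.28  0.56 -0.    0.1  -0.11  0.02 -0.08]
s13 s17 [((380, 213), [0.1, -1.0]), ((382, 240), [0.0, -0.1]), ((446, 242), [0.0, 0.1]), ((352, 206), [0.1, -1.3]), ((400, 244), [-0.1, 0.2]), ((430, 248), [-0.1, 0.2])]
44.175 [523.17231633 151.97469418  48.69393473] [-90.2  -0.2] [-5.8  0.1 -6.7] [ 0.006 -0.001 -1.   ]
```

>>> drive_tool:
  commands:
    - [[0,0,0],[0.3,0,0.05],2.5]
    - [[0,0,0],[0,0,0.06],2.5]
    - [[0,0.3,0],[0,0,0.06],2.5]
    - [[0,0,0],[0,0,0],2.5]
    - [[0,0,0],[0,0,0],2.5]

```text
clock: 44.8
eef_pos: [522.3, 152.3, 48.1]
tool_rot: [[-0.999, 0.047, 0.006], [0.047, 0.999, -0.0], [-0.006, -0.0, -1.0]]
wrist_force: [0.6, -1.5, -5.0]
width: 28.0
grip_force: 79.9
```

```bash
python3 - <<'E'
from fit import *
save("scene","s18");run("s5","s18");rel("s13","s18")
E
```

```text
(380, 209) [-36.7 -60.4] [0.4 2.7] 0.953
(381, 222) [  0.2 -59.9] [0.1 2.6] 0.974
(382, 236) [ 37.2 -59.5] [0.  4.1] 0.936
(446, 238) [36.7 58.6] [0.7 4.3] 0.967
(353, 222) [   2.7 -114.2] [-0.3  3.1] 0.914
(443, 228) [10.9 57.2] [0.9 3.5] 0.982
(400, 240) [ 45.7 -26.7] [0.1 4.6] 0.988
(352, 203) [ -52.3 -117. ] [0.1 2.1] 0.992
(430, 244) [53.  27.1] [0.7 4.8] 0.996
s18 dx dy gap [11.51 -0.45  4.98] +- [0.34 0.18 0.69] [-0.24  0.71  0.11 -0.03  0.13 -0.16 -0.01 -0.14]
s13 s18 [((380, 213), [0.2, -1.0]), ((382, 240), [0.0, -0.1]), ((446, 242), [-0.1, -0.2]), ((352, 206), [0.2, -1.4]), ((400, 244), [0.0, -0.1]), ((430, 248), [-0.1, 0.0])]
44.85 [522.3138159  152.25689026  48.11610516] [-91.1  -0. ] [ 0.8 -1.1 -5.7] [ 0.006 -0.    -1.   ]
```

>>> drive_tool:
  commands:
    - [[0,0.3,0],[0,0,0.05],2.5]
    - [[0,0,0],[0,0,0.05],2.5]
    - [[0,0,0],[0,0,0.03],2.5]
    - [[0,0,0],[0,0,0],2.5]
    - [[0,0,0],[0,0,0],2.5]

```text
clock: 45.48
eef_pos: [522.2, 152.3, 47.0]
tool_rot: [[-0.999, 0.047, 0.0], [0.047, 0.999, -0.0], [-0.0, -0.0, -1.0]]
wrist_force: [-0.4, -1.7, 1.0]
width: 28.0
grip_force: 80.6
```

```bash
python3 - <<'E'
from fit import *
save("scene","s19");run("s5","s19");rel("s13","s19");rel("s9","s19")
E
```

```text
(380, 209) [-36.7 -60.4] [0.4 2.8] 0.964
(381, 222) [  0.2 -59.9] [0.1 2.5] 0.975
(382, 236) [ 37.2 -59.5] [0. 4.] 0.938
(446, 238) [36.7 58.6] [0.7 4.2] 0.962
(353, 222) [   2.7 -114.2] [-0.3  3.3] 0.912
(443, 228) [10.9 57.2] [0.9 3.6] 0.985
(400, 240) [ 45.7 -26.7] [0.1 4.5] 0.988
(352, 203) [ -52.3 -117. ] [0.  2.3] 0.991
(430, 244) [53.  27.1] [0.5 4.6] 0.996
s19 dx dy gap [11.13 -0.46  4.02] +- [0.32 0.17 0.65] [-0.19  0.85  0.12 -0.02  0.03 -0.17 -0.01 -0.08]
s13 s19 [((380, 213), [0.1, -1.0]), ((382, 240), [0.0, -0.2]), ((446, 242), [-0.1, -0.2]), ((352, 206), [0.1, -1.0]), ((400, 244), [-0.1, -0.2]), ((430, 248), [-0.2, -0.2])]
45.525 [522.17682427 152.33860998  46.94219098] [-91.2   0.1] [-1.1 -2.1  1.1] [ 0. -0. -1.]
s9 s19 [((380, 213), [0.1, -1.0]), ((382, 240), [0.0, -0.1]), ((446, 242), [-0.1, -0.2]), ((352, 206), [0.1, -1.0]), ((400, 244), [0.0, -0.1]), ((430, 248), [-0.2, -0.1])]
45.525 [522.17682427 152.33860998  46.94219098] [-91.2   0.1] [-1.1 -2.1  1.1] [ 0. -0. -1.]
```

The wedge lies flat on the base with almost no side force. The fit gives a gap of 4.0 ± 0.7 mm and the wedge travel gives about 3–3.6 mm, so roughly 3–4 mm. The hand is about 25 mm clear in front of the mould, and the mould's drift along y is under 1 mm. Handing in.

```bash
python3 -c "
from h import *
print(sign_off())"
```

```text
the job is handed in; nothing more can be done
None
```

I slid the mould into the taped place, centred to about 1 mm between the end tapes, and handed the job in with the wedge in the slot and gripped. The lid's front is up an estimated 3–4 mm (camera and wedge travel, not measured directly), the hand is clear of both halves, and pushing the wedge moved the mould back about 11 mm against the stop.

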